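Put away the sawn parts and close up

ROBOT

A 6-joint arm with a two-finger parallel gripper is mounted at the origin on the work surface. World frame = base frame: x ahead of the robot, y to its left, z up, the work surface at z = 0. Lengths are in m, angles in rad, forces in N, time in s.
With the tool pointing down it reaches from about 0.35 to 0.775 m from the base axis. Payload 7.3 kg.
Tool frame: the origin (TCP) lies on the front face of the gripper's body, between the roots of the fingers; the fingertips stand ahead of it and the grasp point (between the pads) lies 47 mm ahead of it (finger_overhang is the z of the fingertips in the tool frame, in m); z points along the fingers, y is the line along which they close (so a half turn about z gives the same grasp; the last joint's range is limited). The gripper opens to 92 mm and grips with 3 to 60 N. Pads are 19 mm wide; open, the fingers measure 130 mm over their backs; the gripper's body (75 mm by 190 mm) begins 47 mm behind the grasp point.
Start: joints at [-1.307, 0.342, 1.524, -0, 1.275, -0.146], TCP at [0.209, -0.482, 0.292] pointing down, gripper open.
Joint ranges: [-2.53, 2.53], [-0.77, 2.02], [0.04, 2.7], [-1, 4.14], [0.28, 2.66], [-3.11, 3.11]. Speed limits (rad/s): [2.57, 2.57, 3.14, 3.14, 3.14, 3.14].

INTERFACE

Orientations are given as [roll, pitch, yaw] about the fixed x, y, z axes, in that order (R = Rz(yaw) Ry(pitch) Rx(roll)).
In Python, from cell import * gives the robot as it stands. The module is installed in compiled form; this text tells all that it offers.
- The arm moves only by the tool arm_command, never from a script. Its argument "series" is a list of rows, each an object of numbers: "x", "y", "z": the shift along the tool's x, y, z in mm; "rx", "ry", "rz": the turn, a rotation vector about the tool's x, y, z in degrees. A call has 1 to 20 rows; each row is the pose to reach, as a shift and turn from the pose commanded when the call began, along the tool's axes at that moment; what a row does not reach only later rows make up. A row lasts 1/10 s, in which the tool goes at most 50 mm and 8.59 degrees, less where a joint would pass 70% of its speed; a pose out of reach is approached as far as the arm can. A call with a gripper value outside its range is refused whole. "hand" is the finger opening in mm, from 0 to 91.8, set as the call begins (left out, the last holds). The fingers move at their own pace and stop on an object; "squeeze" is the grip in N (left out, the last holds). Time passes only in rows, so rows that repeat a pose let the fingers close. It gives the time, the measured TCP pose, the force, the opening and the grip force at its end, in the units of the state.
- observe(): the state, without advancing time (a new reading comes with each control period).
- read_camera(name): name is "scene" or "top" or "wrist"; returns a dict with "pixels" (384x512x3 uint8, blue, green, red), "K" (3x3 intrinsics, pixels), "rvec" (rotation vector, rad) and "tvec" (3), from world to camera coordinates, as OpenCV has them. Camera axes: x right, y down, z forward; pixel columns grow to the right and rows downward; lengths in m; the calibration is good to about 2 mm. A picture is of the moment at which its call begins. There is no depth.
- hand_in(): hands the job in; it is judged then, once.
Trained networks look in a picture, given as the dict that the camera call returned (one of the last four; its "shot" number tells which), for a name from the list of things; names that differ only in an ending like _2 or _b are one class to them, and where a whole thing is asked for, a point or a joint stands for the part that bears it (a point fixed in the world has none). Each returns a list of dicts, best first, with "confidence" (0 to 1); they miss things now and then, are a little off and sometimes report something else, mostly with a low value. They report only what shows in the picture. A call takes as long as a camera call. They do not tell look-alikes from the thing itself.
- boxes_of(picture, query): "point" ([x, y, z] in m, in world coordinates, good to about 4 mm: the middle of the surface that is visible of it).
- trace(picture, query): "pixels" (384x512 bool, what is visible of it).
- mark_of(picture, query): "point" ([x, y, z] in m, in world coordinates, good to about 4 mm: a listed point, or the origin of a listed thing).
The state is a dict: "time": time; "qpos": joint angles; "qvel": joint speeds; "joint_efforts": joint torques, N m; "tool_pos": TCP position; "tool_rot": TCP orientation; "contact_force": force on the tool from outside, world axes, zero at the start; "torque": the same for the moment, N m; "opening": finger opening in m; "grip_force": force on a finger pad.
Only numpy, scipy, OpenCV 4.12 (cv2) and the standard library are available. Lean on these libraries where they do the work, as an engineer would, in place of code of your own. Each camera call takes 0.05 s, during which the arm holds its last target. There are 200 camera calls.

TASK

The bench saw's catch tray holds a mix of finished bridges and end blocks: put all the bridges in the dry case and all the end blocks in the open top drawer of the chest, and leave the two thin waste strips in the tray. Push the drawer fully shut; when the bridges are all in, close the lid of the case down flat and then press the toggle clamp's handle fully down so that it holds the lid. Leave the chisel and the two spring clamps on the bench where they are.

Things in the scene. Friction and masses are not known exactly. Their poses are not given: they have to be found in the camera images.
- saw: Small bench saw with a steel catch tray on the robot's side, one fixed unit. Origin: bench level under the tray's centre; x points from tray to saw. Tray inside 300 (x) x 280 (y) mm, floor 4 mm above the bench, walls 4 mm thick, rim 26 mm above the bench. A steel chute rises from the saw-side rim; the saw starts at x = 195 mm and is about 200 mm high.
- case: Open-topped plywood dry case, fixed. Origin: bench level under the middle of the lid's hinge line; the box spans x = 0 (hinge, away from the robot) to -180 mm (front) and y = +-116 mm; 70 mm high, walls and floor 8 mm thick (inside 164 x 216 mm). The toggle clamp stands at the middle of its front on a wooden block 50 mm wide, 66 mm high, x = -180 to -220 mm.
- lid (a joint): Angle of the case's plywood lid (rad): 0 shut flat on the rim, grows as it opens; starts nearly upright (1.45 to 1.57), stops at 1.6. Stiff hinge along the case's y at x = 0, 70.5 mm above the bench (underside of the shut lid): 0.4 N m friction, stays at any angle. Lid 182 x 240 x 12 mm, 0.28 kg; wooden pull on its outer face 85 mm from the hinge, 60 (y) x 18 mm, 18 mm high.
- lid_edge (a point): Middle of the lid's free edge on its outer face, 182 mm from the hinge.
- clamp (a joint): Angle of the toggle clamp's handle (rad): 0 level, pointing to the robot, clamped; grows as it is raised; starts 0.87 to 0.97, at most 1.0; friction 0.3 N m, stays put. Pin along the case's y at x = -195 mm, 100 mm above the bench. The arm (14 mm wide, 54 mm long, same pin) is linked: upright while the handle is up, its pad on the shut lid at 0. Brought down first, it keeps the lid from shutting.
- clamp_grip (a point): Point on the upper side of the handle's black grip, 95 mm from the pivot. The handle is 22 mm wide, 20 mm thick and ends 120 mm from the pivot.
- chest: Small wooden two-drawer chest, fixed to the bench, 230 deep x 230 wide x 135 mm high. Origin: bench level under the middle of its front; x points into the chest, y across it. Only the top drawer moves and matters; the lower one is shut.
- drawer (a joint): Opening of the chest's top drawer (m): 0 fully shut, grows as it slides out along the chest's -x; starts 0.14 to 0.165 open, at most 0.17. About 1.2 N of friction.
- drawer_floor (a point): Front end of the drawer's inner floor, in its middle across (76 mm above the bench), axes as the chest's: the inside spans x = 0 to 188 mm, y = +-94 mm; walls 6 mm thick, 39 mm high over this floor; the front is 15 mm thick and rises 52 mm over it. The chest leaves 47 mm over the floor: parts must lie no higher. Open by d, the drawer is uncovered from x = 0 to d - 6 mm.
- drawer_pull (a point): Middle of the brass bar handle of the top drawer: a round bar along y, 100 mm long, 35 mm out from the drawer's front, 102 mm above the bench.
- bridge0: Finished dark-wood instrument bridge, a long flat part: 110 mm (x) x 28 mm (y), 12 mm thick over its middle 60 mm and 7 mm in its two end wings, about 32 g. Origin: centre of its underside; lies flat in the tray at the start. Two or three of the three bridges are present.
- bridge1: Finished dark-wood instrument bridge, a long flat part: 110 mm (x) x 28 mm (y), 12 mm thick over its middle 60 mm and 7 mm in its two end wings, about 32 g. Origin: centre of its underside; lies flat in the tray at the start. Two or three of the three bridges are present.
- bridge2: Finished dark-wood instrument bridge, a long flat part: 110 mm (x) x 28 mm (y), 12 mm thick over its middle 60 mm and 7 mm in its two end wings, about 32 g. Origin: centre of its underside; lies flat in the tray at the start. Two or three of the three bridges are present.
- block0: End block, a short thick block of pale wood: 56 mm (x) x 38 mm (y) x 25 mm (z), about 45 g. Origin: centre of its underside. Lies flat in the tray at the start. Two or three of the three blocks are present.
- block1: End block, a short thick block of pale wood: 56 mm (x) x 38 mm (y) x 25 mm (z), about 45 g. Origin: centre of its underside. Lies flat in the tray at the start. Two or three of the three blocks are present.
- block2: End block, a short thick block of pale wood: 56 mm (x) x 38 mm (y) x 25 mm (z), about 45 g. Origin: centre of its underside. Lies flat in the tray at the start. Two or three of the three blocks are present.
- strip0: Waste strip of dark wood, 95 (x) x 12 x 10 mm, lying in the middle of the tray; it stays in the tray. Origin: centre of its underside.
- strip1: Waste strip of dark wood, 95 (x) x 12 x 10 mm, lying in the middle of the tray; it stays in the tray. Origin: centre of its underside.
- chisel: Chisel with a wooden handle, 250 mm long along its x, lying on the bench between robot and tray; 26 mm high. Not to be moved.
- spring_clamp0: Red spring clamp lying on the bench, 110 mm long, 22 mm high. Not to be moved.
- spring_clamp1: Blue spring clamp lying on the bench, 110 mm long, 22 mm high. Not to be moved.
Things that resemble listed ones, but are neither listed nor needed, are in the scene too. Leave any pink look-alike of the block1 alone.

How it is judged:
On the way, in this order (a step that is already met when the one before it is completed fails the run):
1. every bridge lies in the dry case (x of bridge0 in the frame of case between -0.172 and -0.008 m and y of bridge0 in the frame of case between -0.108 and 0.108 m and z of bridge0 in the frame of case between 0 and 0.062 m and x of bridge1 in the frame of case between -0.172 and -0.008 m and y of bridge1 in the frame of case between -0.108 and 0.108 m and z of bridge1 in the frame of case between 0 and 0.062 m and x of bridge2 in the frame of case between -0.172 and -0.008 m and y of bridge2 in the frame of case between -0.108 and 0.108 m and z of bridge2 in the frame of case between 0 and 0.062 m), for 0.2 s.
2. the lid is shut on the case, the bridges in it (all of step 1 and value of joint lid below 0.03 rad), for 0.2 s.
3. the toggle clamp is pressed down on the shut lid (value of joint lid below 0.03 rad and value of joint clamp below 0.05 rad), for 0.2 s.
At the end, for the whole second after the job is handed in: Every bridge present is inside the dry case and every end block present inside the top drawer, all at rest; the drawer is shut to within 6 mm, the lid to within 0.03 rad and the clamp handle to within 0.05 rad of fully down; both waste strips are still in the tray (all of step 1 and all of step 3 and x of block0 in the frame of drawer_floor between 0 and 0.188 m and y of block0 in the frame of drawer_floor between -0.094 and 0.094 m and z of block0 in the frame of drawer_floor between -0.01 and 0.045 m and x of block1 in the frame of drawer_floor between 0 and 0.188 m and y of block1 in the frame of drawer_floor between -0.094 and 0.094 m and z of block1 in the frame of drawer_floor between -0.01 and 0.045 m and x of block2 in the frame of drawer_floor between 0 and 0.188 m and y of block2 in the frame of drawer_floor between -0.094 and 0.094 m and z of block2 in the frame of drawer_floor between -0.01 and 0.045 m and x of strip0 in the frame of saw between -0.154 and 0.154 m and y of strip0 in the frame of saw between -0.144 and 0.144 m and z of strip0 in the frame of saw between -0.005 and 0.05 m and x of strip1 in the frame of saw between -0.154 and 0.154 m and y of strip1 in the frame of saw between -0.144 and 0.144 m and z of strip1 in the frame of saw between -0.005 and 0.05 m and value of joint drawer below 0.006 m and linear speed of each of bridge0, bridge1, bridge2, block0, block1, block2 below 0.02 m/s); the robot touches nothing.
It fails at once if the chisel or a spring clamp is moved more than 40 mm (distance of any of chisel, spring_clamp0, spring_clamp1 from where it was at the start of the episode above 0.04 m).
Of bridge0, bridge1, bridge2 only 2 to 3 are there at a start; the rules pass over those that are not, and their reading is None.
Of block0, block1, block2 only 2 to 3 are there at a start; the rules pass over those that are not, and their reading is None.
At some moment in a run one of bridge0, bridge1, bridge2, block0, block1, block2 may be knocked a few centimetres aside while the robot is not near it.
Once in a run the grip may slacken for a moment while it holds something.
It also fails if it takes over 200 s, if anything falls off the work surface, if the arm or the gripper's body presses on something with over 40 N, if the wrist force passes 120 N, or if a joint passes its speed limit or range.

## Working session

There is one attempt and no reset: what is moved stays moved. The work goes in short steps, Python scripts to look and compute and a tool call to move; the robot and the scene stay as the last step left them, time stands still between calls to the robot, and variables do not carry over. Pictures are saved under pics/ and viewed, at most 14 in all, crops included, and the job is handed in when it is done.

Besides the shell and the picture viewer there is one more tool, called after "Request:" as name([rows], argument=value, ...), one row to a line, values as JSON. arm_command: Moves the arm, as the interface text tells. Its arguments: {"type":"object","properties":{"series":{"type":"array"},"hand":{"type":"number"},"squeeze":{"type":"number"}},"required":["series"]}

```bash
mkdir -p pics; ls
cat > h.py <<'E'
from cell import *
import numpy as np, cv2
from scipy.spatial.transform import Rotation as R
np.set_printoptions(precision=3,suppress=True)
def ray(p,uv,z):
    Rm=cv2.Rodrigues(np.array(p["rvec"],float))[0];t=np.array(p["tvec"],float).ravel()
    c=-Rm.T@t; d=Rm.T@np.linalg.inv(p["K"])@np.array([uv[0],uv[1],1.])
    return c+d*(z-c[2])/d[2]
def proj(p,X):
    return cv2.projectPoints(np.array(X,float).reshape(-1,3),np.array(p["rvec"],float),np.array(p["tvec"],float),np.array(p["K"],float),None)[0].reshape(-1,2)
def rect(p,m,z):
    # rectangle of mask projected to height z: list of comps (center, yaw of long axis, L, W)
    n,l,s,c=cv2.connectedComponentsWithStats(m.astype(np.uint8))
    out=[]
    for i in range(1,n):
        if s[i,4]<40: continue
        ys,xs=np.where(l==i)
        P=np.array([ray(p,(x,y),z)[:2] for x,y in zip(xs,ys)])
        (cx,cy),(w,h),a=cv2.minAreaRect((P*1000).astype(np.float32))
        if w<h: a+=90;w,h=h,w
        out.append((round(cx),round(cy),round((a+90)%180-90),round(w),round(h),s[i,4]))
    return out
E
python3 - <<'E'
from h import *
s=observe();print({k:np.array(v).round(3).tolist() for k,v in s.items()})
for n in("top","scene"):
    p=read_camera(n);cv2.imwrite(f"pics/{n}0.png",cv2.resize(p["pixels"],(800,600),interpolation=cv2.INTER_CUBIC))
    Rm=cv2.Rodrigues(np.array(p["rvec"],float))[0];print(n,"cam",-Rm.T@np.array(p["tvec"],float).ravel())
    for q in["saw","case","lid_edge","clamp_grip","chest","drawer_floor","drawer_pull","bridge0","block0","strip0","chisel","spring_clamp0","spring_clamp1"]:
        print(q,[(np.round(d["point"],3).tolist(),round(d["confidence"],2)) for d in mark_of(p,q)])
E
```

```text
pics
{'time': 0.0, 'qpos': [-1.307, 0.343, 1.525, -0.0, 1.275, -0.146], 'qvel': [0.003, -0.001, -0.002, 0.002, -0.0, -0.001], 'joint_efforts': [0.002, -43.124, -24.422, 0.072, 0.056, -0.0], 'tool_pos': [0.209, -0.481, 0.292], 'tool_rot': [-3.14, -0.0, 0.41], 'contact_force': [0.91, -0.661, 0.194], 'torque': [0.074, 0.074, -0.019], 'grip_force': 0.0, 'opening': 0.092}
top cam [0.472 0.014 0.984]
saw [([0.562, 0.014, -0.0], 0.77)]
case [([0.648, 0.343, -0.004], 0.77), ([0.506, -0.311, 0.071], 0.59), ([0.453, -0.318, 0.102], 0.3)]
lid_edge [([0.652, 0.339, 0.256], 0.65), ([0.505, 0.007, 0.002], 0.37)]
clamp_grip [([0.405, 0.358, 0.184], 0.68)]
chest [([0.647, -0.311, -0.001], 0.73), ([0.564, 0.017, -0.001], 0.36)]
drawer_floor []
drawer_pull [([0.453, -0.315, 0.101], 0.74)]
bridge0 [([0.635, 0.086, 0.001], 0.94), ([0.499, -0.053, 0.008], 0.88), ([0.493, 0.084, 0.004], 0.59)]
block0 [([0.734, 0.239, 0.002], 0.91), ([0.509, -0.202, 0.001], 0.81), ([0.643, -0.056, 0.004], 0.73), ([0.571, -0.062, -0.001], 0.54), ([0.369, 0.021, -0.001], 0.18)]
strip0 [([0.508, 0.007, 0.003], 0.65), ([0.625,
[... 548 characters left out ...]
([0.508, -0.316, 0.079], 0.9)]
drawer_pull [([0.453, -0.315, 0.102], 0.66), ([0.568, -0.055, 0.007], 0.61), ([0.339, -0.216, -0.002], 0.59), ([0.373, 0.199, 0.002], 0.42)]
bridge0 [([0.497, -0.058, 0.003], 0.96), ([0.639, 0.087, 0.005], 0.81), ([0.494, 0.092, 0.007], 0.56), ([0.503, 0.008, 0.005], 0.36)]
block0 [([0.518, -0.204, -0.0], 0.89), ([0.572, -0.057, 0.006], 0.68), ([0.734, 0.243, 0.004], 0.61), ([0.638, -0.054, 0.004], 0.56)]
strip0 [([0.627, 0.014, 0.002], 0.78), ([0.504, 0.012, 0.003], 0.58)]
chisel [([0.367, 0.02, -0.003], 0.77)]
spring_clamp0 [([0.34, -0.214, -0.0], 0.92), ([0.371, 0.198, 0.003], 0.69)]
spring_clamp1 [([0.34, -0.214, -0.0], 0.92), ([0.371, 0.198, 0.003], 0.69)]
```

View pics/top0.png

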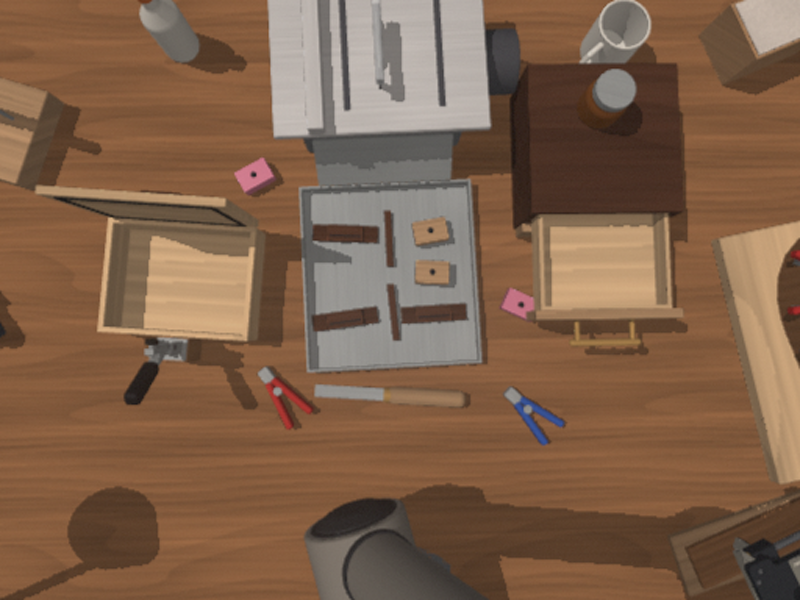

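View pics/scene0.png

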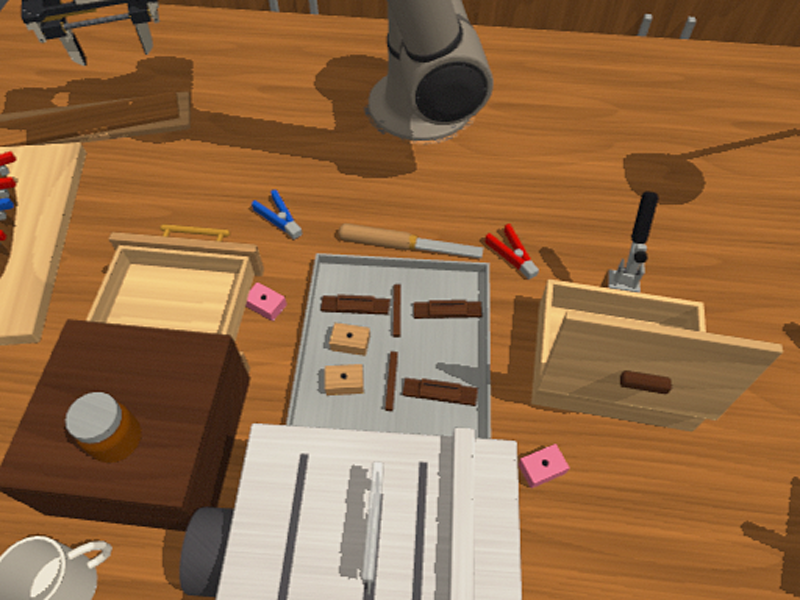

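Run:
```python
from h import *
p=read_camera("top")
for q,z in(("bridge0",.016),("block0",.029),("strip0",.014),("chest",.135),("case",.07),("chisel",.02)):
    for d in trace(p,q): print(q,round(d["confidence"],2),rect(p,d["pixels"],z))
```

```text
bridge0 0.71 [(637, 86, 90, 107, 29, np.int32(469))]
bridge0 0.61 [(494, 88, -83, 110, 31, np.int32(479))]
bridge0 0.61 [(500, -60, -87, 106, 29, np.int32(428))]
bridge0 0.53 [(686, 417, 85, 371, 51, np.int32(2202))]
block0 0.9 [(568, -56, 89, 55, 39, np.int32(308))]
block0 0.83 [(514, -198, 63, 49, 40, np.int32(267))]
block0 0.82 [(637, -56, -81, 55, 38, np.int32(306))]
block0 0.8 [(730, 234, -63, 56, 43, np.int32(356))]
block0 0.69 [(552, -344, -89, 265, 223, np.int32(6329))]
block0 0.42 [(721, 1, 0, 623, 423, np.int32(26117))]
strip0 0.48 [(505, 8, 4, 92, 16, np.int32(195))]
strip0 0.42 [(623, 14, 3, 82, 11, np.int32(112))]
chest 0.62 [(661, -299, -1, 427, 262, np.int32(15948))]
case 0.56 [(589, 357, 24, 379, 301, np.int32(10723))]
chisel 0.91 [(365, 13, 86, 251, 31, np.int32(973))]
chisel 0.17 [(404, 413, -30, 108, 31, np.int32(407))]
```

The top view shows three bridges at (345,234), (345,319) and (434,313), and two pale blocks at (430,231) and (432,272). The strips are at x≈390, the two pink look-alikes lie outside the tray, the case is on the left and the open drawer on the right. The scene view agrees.

I'll start with the blocks.

```bash
cat >> h.py <<'E'
def rows(*W):
    "waypoints (x,y,z mm of TCP, yaw deg), tool down -> row shifts in the present tool frame"
    s=observe();r0=R.from_euler('xyz',s["tool_rot"]);p0=np.array(s["tool_pos"])*1000
    print("at",p0.round(1),np.degrees(s["tool_rot"]).round(1),"F",np.array(s["contact_force"]).round(1),"op",round(s["opening"]*1000,1),"t",round(s["time"],1))
    for w in W:
        r=R.from_euler('xyz',[180,w[4] if len(w)>4 else 0,w[3]],degrees=True)
        print(w,(r0.inv().apply(np.array(w[:3])-p0)).round(0),np.degrees((r0.inv()*r).as_rotvec()).round(0))
E
python3 - <<'E'
from h import *
import cell; print([n for n in dir(cell) if 'f' in n.lower() and n[0]!='_'], globals().get('finger_overhang'))
rows((637,-56,160,9),(637,-56,68,9))
E
```

```text
['boxes_of', 'finger_overhang', 'mark_of'] 0.0655
at [ 209.2 -481.5  292.2] [180.    0.   23.5] F [ 0.7 -0.4  0.4] op 91.5 t 1.8
(637, -56, 160, 9) [ 562. -220.  132.] [ 0. -0. 14.]
(637, -56, 68, 9) [ 562. -220.  224.] [ 0. -0. 14.]
```

Request:
arm_command([
  {"x":562,"y":-220,"z":80,"rz":14},
  {"x":562,"y":-220,"z":80,"rz":14},
  {"x":562,"y":-220,"z":80,"rz":14},
  {"x":562,"y":-220,"z":80,"rz":14},
  {"x":562,"y":-220,"z":80,"rz":14},
  {"x":562,"y":-220,"z":80,"rz":14},
  {"x":562,"y":-220,"z":80,"rz":14},
  {"x":562,"y":-220,"z":80,"rz":14},
  {"x":562,"y":-220,"z":80,"rz":14},
  {"x":562,"y":-220,"z":80,"rz":14},
  {"x":562,"y":-220,"z":80,"rz":14},
  {"x":562,"y":-220,"z":80,"rz":14},
  {"x":562,"y":-220,"z":80,"rz":14},
  {"x":562,"y":-220,"z":80,"rz":14},
  {"x":562,"y":-220,"z":80,"rz":14},
  {"x":562,"y":-220,"z":80,"rz":14},
], hand=72, squeeze=25)

```text
invalid input
```

Run:
```python
from h import *
p=read_camera("wrist");cv2.imwrite("pics/w1.png",p["pixels"])
for q,z in(("block0",.029),("strip0",.014)):
    print(q,[(np.round(d["point"],3).tolist(),round(d["confidence"],2)) for d in mark_of(p,q)])
    for d in trace(p,q): print(round(d["confidence"],2),rect(p,d["pixels"],z))
rows((637,-56,160,9),(637,-56,72,9))
```

```text
block0 []
strip0 []
at [ 209.2 -481.5  292.2] [180.   -0.   23.5] F [ 0.5  0.5 -0.1] op 92.0 t 2.0
(637, -56, 160, 9) [ 562. -220.  132.] [ 0. -0. 14.]
(637, -56, 72, 9) [ 562. -220.  220.] [ 0. -0. 14.]
```

View pics/w1.png

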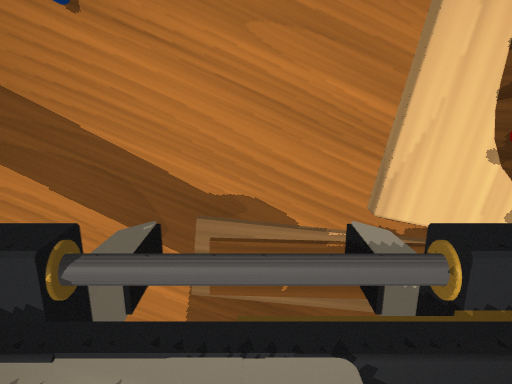

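The move was refused, and the wrist picture only shows the start pose with the bench and the fingers. I'll retry with all six keys in each row.

Request:
arm_command([
  {"x":562,"y":-220,"z":80,"rx":0,"ry":0,"rz":14},
  {"x":562,"y":-220,"z":80,"rx":0,"ry":0,"rz":14},
  {"x":562,"y":-220,"z":80,"rx":0,"ry":0,"rz":14},
  {"x":562,"y":-220,"z":80,"rx":0,"ry":0,"rz":14},
  {"x":562,"y":-220,"z":80,"rx":0,"ry":0,"rz":14},
  {"x":562,"y":-220,"z":80,"rx":0,"ry":0,"rz":14},
  {"x":562,"y":-220,"z":80,"rx":0,"ry":0,"rz":14},
  {"x":562,"y":-220,"z":80,"rx":0,"ry":0,"rz":14},
  {"x":562,"y":-220,"z":80,"rx":0,"ry":0,"rz":14},
  {"x":562,"y":-220,"z":80,"rx":0,"ry":0,"rz":14},
  {"x":562,"y":-220,"z":80,"rx":0,"ry":0,"rz":14},
  {"x":562,"y":-220,"z":80,"rx":0,"ry":0,"rz":14},
  {"x":562,"y":-220,"z":80,"rx":0,"ry":0,"rz":14},
  {"x":562,"y":-220,"z":80,"rx":0,"ry":0,"rz":14},
  {"x":562,"y":-220,"z":80,"rx":0,"ry":0,"rz":14},
], hand=72, squeeze=25)

```text
time: 3.5
tool_pos: [0.6363, -0.0566, 0.2121]
tool_rot: [3.141, 0.001, 0.165]
contact_force: [0.1, -0.2, -1.3]
opening: 0.0721
grip_force: 0.0
```

Run:
```python
from h import *
p=read_camera("wrist");cv2.imwrite("pics/w2.png",p["pixels"])
for q,z in(("block0",.029),("strip0",.014)):
    print(q,[(np.round(d["point"],3).tolist(),round(d["confidence"],2)) for d in mark_of(p,q)])
    for d in trace(p,q): print(round(d["confidence"],2),rect(p,d["pixels"],z))
rows((637,-56,72,9),(637,-56,230,9))
```

```text
block0 [([0.639, -0.055, 0.005], 0.83), ([0.568, -0.054, 0.004], 0.66)]
0.67 [(641, -55, -81, 57, 42, np.int32(3272))]
0.66 [(583, -58, 87, 56, 30, np.int32(1654))]
strip0 [([0.503, 0.006, 0.006], 0.64), ([0.625, 0.016, 0.006], 0.56)]
0.62 [(500, 5, -4, 36, 12, np.int32(287))]
0.6 [(632, 14, 2, 93, 14, np.int32(1594))]
at [636.5 -57.2 212.8] [180.   -0.    9.4] F [-0.4  0.2  0.3] op 72.1 t 3.8
(637, -56, 72, 9) [  1.  -1. 141.] [ 0. -0.  0.]
(637, -56, 230, 9) [  1.  -1. -17.] [ 0. -0.  0.]
```

View pics/w2.png

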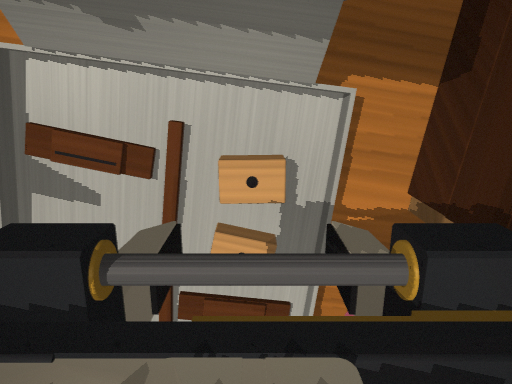

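The wrist view shows the block at (252,180) squarely between the fingers, with the strip just left of it at (172,175). I'll descend.

Request:
arm_command([
  {"x":2,"y":-1,"z":50,"rx":0,"ry":0,"rz":0},
  {"x":2,"y":-1,"z":90,"rx":0,"ry":0,"rz":0},
  {"x":2,"y":-1,"z":120,"rx":0,"ry":0,"rz":0},
  {"x":2,"y":-1,"z":141,"rx":0,"ry":0,"rz":0},
  {"x":2,"y":-1,"z":141,"rx":0,"ry":0,"rz":0},
  {"x":2,"y":-1,"z":141,"rx":0,"ry":0,"rz":0},
])

```text
time: 4.35
tool_pos: [0.6386, -0.0553, 0.0715]
tool_rot: [3.141, -0.0, 0.164]
contact_force: [0.5, 0.1, -0.7]
opening: 0.072
grip_force: 0.0
```

Request:
arm_command([
  {"x":0,"y":0,"z":0,"rx":0,"ry":0,"rz":0},
  {"x":0,"y":0,"z":0,"rx":0,"ry":0,"rz":0},
  {"x":0,"y":0,"z":0,"rx":0,"ry":0,"rz":0},
  {"x":0,"y":0,"z":0,"rx":0,"ry":0,"rz":0},
  {"x":0,"y":0,"z":0,"rx":0,"ry":0,"rz":0},
  {"x":0,"y":0,"z":-20,"rx":0,"ry":0,"rz":0},
  {"x":0,"y":0,"z":-60,"rx":0,"ry":0,"rz":0},
  {"x":0,"y":0,"z":-110,"rx":0,"ry":0,"rz":0},
  {"x":0,"y":0,"z":-158,"rx":0,"ry":0,"rz":0},
  {"x":0,"y":0,"z":-158,"rx":0,"ry":0,"rz":0},
], hand=40)

```text
time: 5.35
tool_pos: [0.6416, -0.0548, 0.2373]
tool_rot: [3.137, -0.013, 0.166]
contact_force: [0.6, -0.6, -0.7]
opening: 0.0559
grip_force: 25.0
```

Run:
```python
from h import *
rows((592,-315,230,0.5),(592,-315,148,.5))
```

```text
at [641.6 -54.8 237.3] [179.7  -0.8   9.5] F [ 0.6 -0.6 -0.7] op 55.9 t 5.3
(592, -315, 230, 0.5) [-92. 248.   7.] [ 0. -1.  9.]
(592, -315, 148, 0.5) [-93. 248.  89.] [ 0. -1.  9.]
```

Request:
arm_command([
  {"x":-92,"y":248,"z":5,"rx":0,"ry":0,"rz":9},
  {"x":-92,"y":248,"z":5,"rx":0,"ry":0,"rz":9},
  {"x":-92,"y":248,"z":5,"rx":0,"ry":0,"rz":9},
  {"x":-92,"y":248,"z":5,"rx":0,"ry":0,"rz":9},
  {"x":-92,"y":248,"z":5,"rx":0,"ry":0,"rz":9},
  {"x":-92,"y":248,"z":5,"rx":0,"ry":0,"rz":9},
  {"x":-92,"y":248,"z":5,"rx":0,"ry":0,"rz":9},
  {"x":-93,"y":248,"z":40,"rx":0,"ry":0,"rz":9},
  {"x":-93,"y":248,"z":70,"rx":0,"ry":0,"rz":9},
  {"x":-93,"y":248,"z":88,"rx":0,"ry":0,"rz":9},
  {"x":-93,"y":248,"z":88,"rx":0,"ry":0,"rz":9},
  {"x":-93,"y":248,"z":88,"rx":0,"ry":0,"rz":9},
])

```text
time: 6.55
tool_pos: [0.5891, -0.312, 0.1418]
tool_rot: [-3.141, -0.001, 0.011]
contact_force: [1.1, 2.8, 3.4]
opening: 0.0559
grip_force: 27.5
```

Request:
arm_command([
  {"x":0,"y":0,"z":0,"rx":0,"ry":0,"rz":0},
  {"x":0,"y":0,"z":0,"rx":0,"ry":0,"rz":0},
  {"x":0,"y":0,"z":0,"rx":0,"ry":0,"rz":0},
  {"x":0,"y":0,"z":0,"rx":0,"ry":0,"rz":0},
  {"x":0,"y":0,"z":-40,"rx":0,"ry":0,"rz":0},
  {"x":0,"y":0,"z":-85,"rx":0,"ry":0,"rz":0},
  {"x":0,"y":0,"z":-85,"rx":0,"ry":0,"rz":0},
], hand=72)

```text
time: 7.25
tool_pos: [0.5896, -0.3154, 0.2325]
tool_rot: [3.136, -0.008, 0.008]
contact_force: [0.4, -1.3, 0.8]
opening: 0.0721
grip_force: 0.0
```

Run:
```python
from h import *
p=read_camera("top")
for q,z in(("block0",.029),("bridge0",.016)):
    print(q,[(np.round(d["point"],3).tolist(),round(d["confidence"],2)) for d in mark_of(p,q)])
    for d in trace(p,q): print(round(d["confidence"],2),rect(p,d["pixels"],z))
rows((569,-56,210,0),(569,-56,72,0))
```

```text
block0 [([0.734, 0.239, 0.002], 0.94), ([0.511, -0.203, 0.003], 0.74), ([0.57, -0.063, -0.0], 0.64)]
0.8 [(514, -198, 63, 50, 41, np.int32(281))]
0.61 [(730, 235, -63, 59, 47, np.int32(394))]
0.53 [(567, -57, 85, 57, 41, np.int32(346))]
bridge0 [([0.498, -0.053, 0.007], 0.76), ([0.495, 0.084, 0.004], 0.72), ([0.636, 0.087, -0.0], 0.72)]
0.81 [(494, 88, -82, 109, 30, np.int32(460))]
0.73 [(501, -59, -87, 108, 28, np.int32(427))]
0.57 [(637, 86, 90, 107, 29, np.int32(457))]
at [ 587.2 -313.9  224. ] [-179.9    0.2    0.5] F [-0.3  0.7  0.1] op 71.8 t 7.5
(569, -56, 210, 0) [ -16. -258.   15.] [-0.  0.  0.]
(569, -56, 72, 0) [ -16. -258.  153.] [-0.  0.  0.]
```

Request:
arm_command([
  {"x":-17,"y":-258,"z":10,"rx":0,"ry":0,"rz":3},
  {"x":-17,"y":-258,"z":10,"rx":0,"ry":0,"rz":3},
  {"x":-17,"y":-258,"z":10,"rx":0,"ry":0,"rz":3},
  {"x":-17,"y":-258,"z":10,"rx":0,"ry":0,"rz":3},
  {"x":-17,"y":-258,"z":10,"rx":0,"ry":0,"rz":3},
  {"x":-17,"y":-258,"z":10,"rx":0,"ry":0,"rz":3},
  {"x":-17,"y":-258,"z":10,"rx":0,"ry":0,"rz":3},
  {"x":-17,"y":-258,"z":60,"rx":0,"ry":0,"rz":3},
  {"x":-17,"y":-258,"z":105,"rx":0,"ry":0,"rz":3},
  {"x":-17,"y":-258,"z":135,"rx":0,"ry":0,"rz":3},
  {"x":-17,"y":-258,"z":153,"rx":0,"ry":0,"rz":3},
  {"x":-17,"y":-258,"z":153,"rx":0,"ry":0,"rz":3},
  {"x":-17,"y":-258,"z":153,"rx":0,"ry":0,"rz":3},
])

```text
time: 8.8
tool_pos: [0.5686, -0.0585, 0.0722]
tool_rot: [3.141, 0.001, -0.046]
contact_force: [0.5, 0.4, 0.1]
opening: 0.0719
grip_force: 0.0
```

Request:
arm_command([
  {"x":0,"y":0,"z":0,"rx":0,"ry":0,"rz":0},
  {"x":0,"y":0,"z":0,"rx":0,"ry":0,"rz":0},
  {"x":0,"y":0,"z":0,"rx":0,"ry":0,"rz":0},
  {"x":0,"y":0,"z":0,"rx":0,"ry":0,"rz":0},
  {"x":0,"y":0,"z":0,"rx":0,"ry":0,"rz":0},
  {"x":0,"y":0,"z":-20,"rx":0,"ry":0,"rz":0},
  {"x":0,"y":0,"z":-60,"rx":0,"ry":0,"rz":0},
  {"x":0,"y":0,"z":-110,"rx":0,"ry":0,"rz":0},
  {"x":0,"y":0,"z":-158,"rx":0,"ry":0,"rz":0},
  {"x":0,"y":0,"z":-158,"rx":0,"ry":0,"rz":0},
  {"x":0,"y":0,"z":-158,"rx":0,"ry":0,"rz":0},
  {"x":0,"y":0,"z":-158,"rx":0,"ry":0,"rz":0},
], hand=40)

```text
time: 10.0
tool_pos: [0.5679, -0.0564, 0.2298]
tool_rot: [-3.141, 0.003, -0.044]
contact_force: [0.8, 0.3, -0.5]
opening: 0.0557
grip_force: 24.9
```

Run:
```python
from h import *
rows((540,-315,230,0.5),(540,-315,147,.5))
```

```text
at [567.9 -56.4 229.8] [-180.     0.2   -2.5] F [ 0.8  0.3 -0.5] op 55.7 t 10.0
(540, -315, 230, 0.5) [-17. 260.  -0.] [-0.  0. -3.]
(540, -315, 147, 0.5) [-16. 260.  83.] [-0.  0. -3.]
```

Request:
arm_command([
  {"x":-17,"y":260,"z":0,"rx":0,"ry":0,"rz":-3},
  {"x":-17,"y":260,"z":0,"rx":0,"ry":0,"rz":-3},
  {"x":-17,"y":260,"z":0,"rx":0,"ry":0,"rz":-3},
  {"x":-17,"y":260,"z":0,"rx":0,"ry":0,"rz":-3},
  {"x":-17,"y":260,"z":0,"rx":0,"ry":0,"rz":-3},
  {"x":-17,"y":260,"z":0,"rx":0,"ry":0,"rz":-3},
  {"x":-17,"y":260,"z":0,"rx":0,"ry":0,"rz":-3},
  {"x":-17,"y":260,"z":35,"rx":0,"ry":0,"rz":-3},
  {"x":-17,"y":260,"z":65,"rx":0,"ry":0,"rz":-3},
  {"x":-17,"y":260,"z":82,"rx":0,"ry":0,"rz":-3},
  {"x":-17,"y":260,"z":82,"rx":0,"ry":0,"rz":-3},
  {"x":-17,"y":260,"z":82,"rx":0,"ry":0,"rz":-3},
])

```text
time: 11.2
tool_pos: [0.5407, -0.3138, 0.1487]
tool_rot: [-3.14, 0.001, 0.01]
contact_force: [-1.0, 0.2, 0.2]
opening: 0.0559
grip_force: 24.9
```

Request:
arm_command([
  {"x":0,"y":0,"z":0,"rx":0,"ry":0,"rz":0},
  {"x":0,"y":0,"z":0,"rx":0,"ry":0,"rz":0},
  {"x":0,"y":0,"z":0,"rx":0,"ry":0,"rz":0},
  {"x":0,"y":0,"z":0,"rx":0,"ry":0,"rz":0},
  {"x":0,"y":0,"z":-40,"rx":0,"ry":0,"rz":0},
  {"x":0,"y":0,"z":-85,"rx":0,"ry":0,"rz":0},
  {"x":-135,"y":0,"z":-85,"rx":0,"ry":0,"rz":0},
  {"x":-135,"y":0,"z":-85,"rx":0,"ry":0,"rz":0},
  {"x":-135,"y":0,"z":-85,"rx":0,"ry":0,"rz":0},
  {"x":-135,"y":0,"z":-85,"rx":0,"ry":0,"rz":0},
  {"x":-135,"y":0,"z":-85,"rx":0,"ry":0,"rz":0},
], hand=72)

```text
time: 12.3
tool_pos: [0.4051, -0.3172, 0.235]
tool_rot: [3.141, -0.001, 0.007]
contact_force: [1.2, -0.5, 0.0]
opening: 0.0721
grip_force: 0.0
```

Run:
```python
from h import *
p=read_camera("scene");cv2.imwrite("pics/s3.png",p["pixels"])
for q in("block0","drawer_pull","drawer_floor","chest"):
    print(q,[(np.round(d["point"],3).tolist(),round(d["confidence"],2)) for d in mark_of(p,q)])
rows((415,-315,230,0),(415,-315,158,0),(430,-315,158,0),(580,-315,158,0))
```

```text
block0 [([0.59, -0.312, 0.077], 0.89), ([0.517, -0.206, -0.0], 0.73), ([0.737, 0.238, -0.001], 0.57), ([0.542, -0.311, 0.079], 0.55)]
drawer_pull [([0.454, -0.314, 0.098], 0.72)]
drawer_floor [([0.513, -0.313, 0.077], 0.8)]
chest [([0.648, -0.317, 0.004], 0.95)]
at [ 406.2 -316.7  234. ] [180.   -0.    0.5] F [-0.3  0.   1. ] op 72.4 t 12.6
(415, -315, 230, 0) [ 9. -2.  4.] [ 0. -0.  1.]
(415, -315, 158, 0) [ 9. -2. 76.] [ 0. -0.  1.]
(430, -315, 158, 0) [24. -1. 76.] [ 0. -0.  1.]
(580, -315, 158, 0) [174.  -0.  76.] [ 0. -0.  1.]
```

View pics/s3.png

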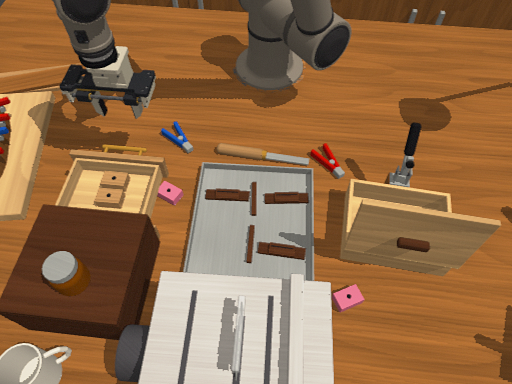

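The scene view shows both blocks in the drawer at (115,180) and (109,196), with the drawer clear to close. I'll push the drawer bar now.

Request:
arm_command([
  {"x":6,"y":-2,"z":40,"rx":0,"ry":0,"rz":0},
  {"x":6,"y":-2,"z":78,"rx":0,"ry":0,"rz":0},
  {"x":6,"y":-2,"z":78,"rx":0,"ry":0,"rz":0},
  {"x":6,"y":-2,"z":78,"rx":0,"ry":0,"rz":0},
  {"x":20,"y":-2,"z":78,"rx":0,"ry":0,"rz":0},
  {"x":30,"y":-2,"z":78,"rx":0,"ry":0,"rz":0},
  {"x":40,"y":-2,"z":78,"rx":0,"ry":0,"rz":0},
  {"x":55,"y":-2,"z":78,"rx":0,"ry":0,"rz":0},
  {"x":70,"y":-2,"z":78,"rx":0,"ry":0,"rz":0},
  {"x":85,"y":-2,"z":78,"rx":0,"ry":0,"rz":0},
  {"x":100,"y":-2,"z":78,"rx":0,"ry":0,"rz":0},
  {"x":115,"y":-2,"z":78,"rx":0,"ry":0,"rz":0},
  {"x":130,"y":-2,"z":78,"rx":0,"ry":0,"rz":0},
  {"x":140,"y":-2,"z":78,"rx":0,"ry":0,"rz":0},
  {"x":150,"y":-2,"z":78,"rx":0,"ry":0,"rz":0},
  {"x":160,"y":-2,"z":78,"rx":0,"ry":0,"rz":0},
  {"x":165,"y":-2,"z":78,"rx":0,"ry":0,"rz":0},
  {"x":168,"y":-2,"z":78,"rx":0,"ry":0,"rz":0},
], hand=0)

```text
time: 14.35
tool_pos: [0.5737, -0.3132, 0.1562]
tool_rot: [-3.142, 0.0, 0.009]
contact_force: [-0.6, 1.0, 1.1]
opening: 0.0003
grip_force: 0.6
```

Request:
arm_command([
  {"x":3,"y":0,"z":0,"rx":0,"ry":0,"rz":0},
  {"x":6,"y":0,"z":0,"rx":0,"ry":0,"rz":0},
  {"x":6,"y":0,"z":0,"rx":0,"ry":0,"rz":0},
])

```text
time: 14.65
tool_pos: [0.5785, -0.3132, 0.1561]
tool_rot: [-3.141, 0.003, 0.008]
contact_force: [-4.7, 0.1, 2.5]
opening: 0.0005
grip_force: 2.5
```

Request:
arm_command([
  {"x":2,"y":0,"z":0,"rx":0,"ry":0,"rz":0},
  {"x":4,"y":0,"z":0,"rx":0,"ry":0,"rz":0},
  {"x":4,"y":0,"z":0,"rx":0,"ry":0,"rz":0},
])

```text
time: 14.95
tool_pos: [0.5792, -0.3133, 0.1561]
tool_rot: [-3.139, 0.011, 0.008]
contact_force: [-19.7, 1.9, 10.1]
opening: 0.0001
grip_force: 9.8
```

Run:
```python
from h import *
for n in("top","scene"):
    p=read_camera(n)
    for q in("drawer_pull","chest","block0"):
        print(q,[(np.round(d["point"],3).tolist(),round(d["confidence"],2)) for d in mark_of(p,q)])
rows()
```

```text
drawer_pull [([0.594, -0.315, 0.103], 0.74)]
chest [([0.648, -0.311, -0.003], 0.86)]
block0 [([0.732, 0.24, 0.002], 0.84), ([0.512, -0.203, 0.002], 0.64), ([0.65, 0.339, -0.002], 0.17)]
drawer_pull [([0.597, -0.313, 0.103], 0.88), ([0.491, 0.094, 0.004], 0.38)]
chest [([0.648, -0.318, 0.004], 0.84), ([0.651, 0.342, -0.0], 0.43)]
block0 [([0.517, -0.204, -0.001], 0.91), ([0.736, 0.244, 0.003], 0.76)]
at [ 579.1 -313.3  156.1] [-179.9    0.6    0.5] F [-18.9   0.9   9.6] op 0.4 t 15.3
```

Request:
arm_command([
  {"x":-15,"y":0,"z":0,"rx":0,"ry":0,"rz":0},
  {"x":-45,"y":0,"z":0,"rx":0,"ry":0,"rz":0},
  {"x":-75,"y":0,"z":-10,"rx":0,"ry":0,"rz":0},
  {"x":-75,"y":0,"z":-60,"rx":0,"ry":0,"rz":0},
  {"x":-75,"y":0,"z":-60,"rx":0,"ry":0,"rz":0},
  {"x":-75,"y":0,"z":-60,"rx":0,"ry":0,"rz":0},
], hand=60)

```text
time: 15.95
tool_pos: [0.509, -0.3144, 0.218]
tool_rot: [3.139, -0.003, 0.008]
contact_force: [-0.8, -0.2, 0.3]
opening: 0.0439
grip_force: 0.0
```

Run:
```python
from h import *
p=read_camera("scene")
for q in("drawer_pull","bridge0"):
    print(q,[(np.round(d["point"],3).tolist(),round(d["confidence"],2)) for d in mark_of(p,q)])
for d in trace(p,"bridge0"): print(round(d["confidence"],2),rect(p,d["pixels"],.014))
rows((500,-57,210,93))
```

```text
drawer_pull [([0.597, -0.313, 0.101], 0.64)]
bridge0 [([0.637, 0.086, 0.007], 0.87), ([0.497, 0.091, 0.005], 0.79), ([0.498, -0.06, 0.003], 0.74)]
0.88 [(638, 87, 88, 111, 35, np.int32(619))]
0.79 [(496, 88, -84, 105, 38, np.int32(498))]
0.66 [(503, -58, -87, 108, 31, np.int32(418))]
at [ 508.2 -313.5  215. ] [-179.9    0.1    0.5] F [-1.  -0.3 -0.7] op 58.2 t 16.1
(500, -57, 210, 93) [  -6. -257.    5.] [ -0.   0. -93.]
```

Request:
arm_command([
  {"x":-8,"y":-256,"z":5,"rx":0,"ry":0,"rz":-93},
  {"x":-8,"y":-256,"z":5,"rx":0,"ry":0,"rz":-93},
  {"x":-8,"y":-256,"z":5,"rx":0,"ry":0,"rz":-93},
  {"x":-8,"y":-256,"z":5,"rx":0,"ry":0,"rz":-93},
  {"x":-8,"y":-256,"z":5,"rx":0,"ry":0,"rz":-93},
  {"x":-8,"y":-256,"z":5,"rx":0,"ry":0,"rz":-93},
  {"x":-8,"y":-256,"z":5,"rx":0,"ry":0,"rz":-93},
  {"x":-8,"y":-256,"z":5,"rx":0,"ry":0,"rz":-93},
  {"x":-8,"y":-256,"z":5,"rx":0,"ry":0,"rz":-93},
  {"x":-8,"y":-256,"z":5,"rx":0,"ry":0,"rz":-93},
  {"x":-8,"y":-256,"z":5,"rx":0,"ry":0,"rz":-93},
  {"x":-8,"y":-256,"z":5,"rx":0,"ry":0,"rz":-93},
  {"x":-8,"y":-256,"z":50,"rx":0,"ry":0,"rz":-93},
  {"x":-8,"y":-256,"z":95,"rx":0,"ry":0,"rz":-93},
  {"x":-8,"y":-256,"z":125,"rx":0,"ry":0,"rz":-93},
  {"x":-8,"y":-256,"z":144,"rx":0,"ry":0,"rz":-93},
  {"x":-8,"y":-256,"z":144,"rx":0,"ry":0,"rz":-93},
  {"x":-8,"y":-256,"z":144,"rx":0,"ry":0,"rz":-93},
])

```text
time: 17.95
tool_pos: [0.498, -0.0578, 0.0715]
tool_rot: [-3.14, -0.0, 1.628]
contact_force: [0.3, 0.5, -1.0]
opening: 0.06
grip_force: 0.0
```

Request:
arm_command([
  {"x":0,"y":0,"z":0,"rx":0,"ry":0,"rz":0},
  {"x":0,"y":0,"z":0,"rx":0,"ry":0,"rz":0},
  {"x":0,"y":0,"z":0,"rx":0,"ry":0,"rz":0},
  {"x":0,"y":0,"z":0,"rx":0,"ry":0,"rz":0},
  {"x":0,"y":0,"z":0,"rx":0,"ry":0,"rz":0},
  {"x":0,"y":0,"z":-20,"rx":0,"ry":0,"rz":0},
  {"x":0,"y":0,"z":-60,"rx":0,"ry":0,"rz":0},
  {"x":0,"y":0,"z":-110,"rx":0,"ry":0,"rz":0},
  {"x":0,"y":0,"z":-150,"rx":0,"ry":0,"rz":0},
  {"x":0,"y":0,"z":-150,"rx":0,"ry":0,"rz":0},
  {"x":0,"y":0,"z":-150,"rx":0,"ry":0,"rz":0},
], hand=10)

```text
time: 19.05
tool_pos: [0.4982, -0.058, 0.2228]
tool_rot: [3.14, 0.001, 1.631]
contact_force: [0.1, -0.2, -0.5]
opening: 0.0277
grip_force: 25.0
```

```bash
cat >> h.py <<'E'
def case(x,y,z,yaw=0):
    a=np.radians(-3.2);c,s=np.cos(a),np.sin(a)
    return (round(649+c*x-s*y),round(342+s*x+c*y),z,yaw-3.2)
E
python3 - <<'E'
from h import *
rows(case(-100,-60,215),case(-100,-60,79),case(-100,0,79),case(-100,60,79))
E
```

```text
at [498.2 -58.  222.8] [179.9   0.   93.5] F [ 0.1 -0.2 -0.5] op 27.7 t 19.1
(546, 288, 215, -3.2) [342.  69.   8.] [ 0. -0. 97.]
(546, 288, 79, -3.2) [343.  68. 144.] [ 0. -0. 97.]
(549, 348, 79, -3.2) [402.  75. 144.] [ 0. -0. 97.]
(553, 407, 79, -3.2) [461.  83. 144.] [ 0. -0. 97.]
```

Request:
arm_command([
  {"x":130,"y":30,"z":5,"rx":0,"ry":0,"rz":97},
  {"x":130,"y":30,"z":5,"rx":0,"ry":0,"rz":97},
  {"x":130,"y":30,"z":5,"rx":0,"ry":0,"rz":97},
  {"x":130,"y":30,"z":5,"rx":0,"ry":0,"rz":97},
  {"x":130,"y":30,"z":5,"rx":0,"ry":0,"rz":97},
  {"x":130,"y":30,"z":5,"rx":0,"ry":0,"rz":97},
  {"x":130,"y":30,"z":5,"rx":0,"ry":0,"rz":97},
  {"x":130,"y":30,"z":5,"rx":0,"ry":0,"rz":97},
  {"x":130,"y":30,"z":5,"rx":0,"ry":0,"rz":97},
  {"x":456,"y":82,"z":5,"rx":0,"ry":0,"rz":97},
  {"x":456,"y":82,"z":5,"rx":0,"ry":0,"rz":97},
  {"x":456,"y":82,"z":5,"rx":0,"ry":0,"rz":97},
  {"x":456,"y":82,"z":5,"rx":0,"ry":0,"rz":97},
  {"x":456,"y":82,"z":5,"rx":0,"ry":0,"rz":97},
  {"x":456,"y":82,"z":5,"rx":0,"ry":0,"rz":97},
  {"x":456,"y":82,"z":5,"rx":0,"ry":0,"rz":97},
  {"x":456,"y":82,"z":5,"rx":0,"ry":0,"rz":97},
  {"x":456,"y":82,"z":5,"rx":0,"ry":0,"rz":97},
  {"x":456,"y":82,"z":5,"rx":0,"ry":0,"rz":97},
])

```text
time: 20.95
tool_pos: [0.5521, 0.401, 0.2155]
tool_rot: [3.139, 0.002, -0.062]
contact_force: [-0.4, -0.7, 0.1]
opening: 0.028
grip_force: 25.0
```

Run:
```python
from h import *
p=read_camera("wrist");cv2.imwrite("pics/w4.png",p["pixels"])
rows(case(-100,55,79))
```

```text
at [552.4 400.8 216.1] [179.9   0.1  -3.6] F [ 0.1  0.5 -0.4] op 27.9 t 21.0
(552, 402, 79, -3.2) [ -0.  -1. 137.] [ 0.  0. -0.]
```

View pics/w4.png

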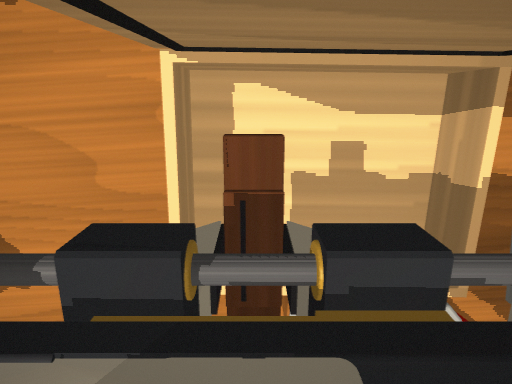

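The wrist view shows the bridge held straight at (254,215), inside the case's left wall at column 180. I'll lower it and release.

Request:
arm_command([
  {"x":0,"y":0,"z":50,"rx":0,"ry":0,"rz":0},
  {"x":0,"y":0,"z":90,"rx":0,"ry":0,"rz":0},
  {"x":0,"y":0,"z":120,"rx":0,"ry":0,"rz":0},
  {"x":0,"y":0,"z":136,"rx":0,"ry":0,"rz":0},
  {"x":0,"y":0,"z":136,"rx":0,"ry":0,"rz":0},
  {"x":0,"y":0,"z":136,"rx":0,"ry":0,"rz":0},
])

```text
time: 21.6
tool_pos: [0.5533, 0.402, 0.0826]
tool_rot: [-3.141, -0.002, -0.062]
contact_force: [-0.0, -0.1, 0.7]
opening: 0.0274
grip_force: 25.0
```

Request:
arm_command([
  {"x":0,"y":0,"z":0,"rx":0,"ry":0,"rz":0},
  {"x":0,"y":0,"z":0,"rx":0,"ry":0,"rz":0},
  {"x":0,"y":0,"z":0,"rx":0,"ry":0,"rz":0},
  {"x":0,"y":0,"z":-40,"rx":0,"ry":0,"rz":0},
  {"x":0,"y":0,"z":-90,"rx":0,"ry":0,"rz":0},
  {"x":0,"y":0,"z":-136,"rx":0,"ry":0,"rz":0},
  {"x":0,"y":0,"z":-136,"rx":0,"ry":0,"rz":0},
  {"x":0,"y":0,"z":-136,"rx":0,"ry":0,"rz":0},
], hand=38)

```text
time: 22.4
tool_pos: [0.5527, 0.4025, 0.2192]
tool_rot: [-3.14, -0.003, -0.061]
contact_force: [0.2, -0.3, -1.5]
opening: 0.0381
grip_force: 0.0
```

Run:
```python
from h import *
p=read_camera("top")
print([(np.round(d["point"],3).tolist(),round(d["confidence"],2)) for d in mark_of(p,"bridge0")])
for d in trace(p,"bridge0"): print(round(d["confidence"],2),rect(p,d["pixels"],.016))
rows((495,88,210,97),(495,88,72,97))
```

```text
[([0.637, 0.088, -0.0], 0.77), ([0.551, 0.406, 0.01], 0.53)]
0.95 [(637, 86, 90, 107, 29, np.int32(459))]
0.84 [(493, 88, -82, 109, 27, np.int32(425))]
0.66 [(551, 398, -4, 107, 26, np.int32(233))]
at [551.7 401.8 215.4] [179.9   0.2  -3.5] F [-0.3 -0.3 -1. ] op 37.7 t 22.6
(495, 88, 210, 97) [-37. 317.   6.] [  -0.    0. -101.]
(495, 88, 72, 97) [-37. 316. 144.] [  -0.    0. -101.]
```

Request:
arm_command([
  {"x":-37,"y":317,"z":5,"rx":0,"ry":0,"rz":0},
  {"x":-37,"y":317,"z":5,"rx":0,"ry":0,"rz":0},
  {"x":-37,"y":317,"z":5,"rx":0,"ry":0,"rz":0},
  {"x":-37,"y":317,"z":5,"rx":0,"ry":0,"rz":0},
  {"x":-37,"y":317,"z":5,"rx":0,"ry":0,"rz":-101},
  {"x":-37,"y":317,"z":5,"rx":0,"ry":0,"rz":-101},
  {"x":-37,"y":317,"z":5,"rx":0,"ry":0,"rz":-101},
  {"x":-37,"y":317,"z":5,"rx":0,"ry":0,"rz":-101},
  {"x":-37,"y":317,"z":5,"rx":0,"ry":0,"rz":-101},
  {"x":-37,"y":317,"z":5,"rx":0,"ry":0,"rz":-101},
  {"x":-37,"y":317,"z":5,"rx":0,"ry":0,"rz":-101},
  {"x":-37,"y":317,"z":5,"rx":0,"ry":0,"rz":-101},
  {"x":-37,"y":317,"z":5,"rx":0,"ry":0,"rz":-101},
  {"x":-37,"y":317,"z":5,"rx":0,"ry":0,"rz":-101},
  {"x":-37,"y":317,"z":5,"rx":0,"ry":0,"rz":-101},
  {"x":-37,"y":317,"z":40,"rx":0,"ry":0,"rz":-101},
  {"x":-37,"y":317,"z":80,"rx":0,"ry":0,"rz":-101},
  {"x":-37,"y":317,"z":110,"rx":0,"ry":0,"rz":-101},
  {"x":-37,"y":317,"z":110,"rx":0,"ry":0,"rz":-101},
  {"x":-37,"y":317,"z":110,"rx":0,"ry":0,"rz":-101},
], hand=60)

```text
time: 24.55
tool_pos: [0.4956, 0.088, 0.1067]
tool_rot: [-3.139, -0.0, 1.701]
contact_force: [1.3, -0.6, 0.9]
opening: 0.0601
grip_force: 0.0
```

Run:
```python
from h import *
p=read_camera("wrist")
print([(np.round(d["point"],3).tolist(),round(d["confidence"],2)) for d in mark_of(p,"bridge0")])
for d in trace(p,"bridge0"): print(round(d["confidence"],2),rect(p,d["pixels"],.016))
rows((495,88,72,97))
```

```text
[([0.491, 0.093, 0.009], 0.58)]
0.8 [(492, 107, -82, 76, 28, np.int32(6501)), (500, 43, 8, 27, 9, np.int32(595))]
0.66 [(376, 103, 85, 75, 23, np.int32(5059))]
at [496.9  88.1 108.6] [179.8   0.   97.5] F [ 0.2  0.1 -0.3] op 60.1 t 24.7
(495, 88, 72, 97) [ 0. -2. 37.] [0. 0. 0.]
```

Request:
arm_command([
  {"x":0,"y":-2,"z":25,"rx":0,"ry":0,"rz":0},
  {"x":0,"y":-2,"z":36,"rx":0,"ry":0,"rz":0},
  {"x":0,"y":-2,"z":36,"rx":0,"ry":0,"rz":0},
  {"x":0,"y":-2,"z":36,"rx":0,"ry":0,"rz":0},
])

```text
time: 25.1
tool_pos: [0.4944, 0.0878, 0.0718]
tool_rot: [3.141, 0.0, 1.701]
contact_force: [0.5, -0.3, 1.0]
opening: 0.0601
grip_force: 0.0
```

Request:
arm_command([
  {"x":0,"y":0,"z":0,"rx":0,"ry":0,"rz":0},
  {"x":0,"y":0,"z":0,"rx":0,"ry":0,"rz":0},
  {"x":0,"y":0,"z":0,"rx":0,"ry":0,"rz":0},
  {"x":0,"y":0,"z":0,"rx":0,"ry":0,"rz":0},
  {"x":0,"y":0,"z":0,"rx":0,"ry":0,"rz":0},
  {"x":0,"y":0,"z":-20,"rx":0,"ry":0,"rz":0},
  {"x":0,"y":0,"z":-60,"rx":0,"ry":0,"rz":0},
  {"x":0,"y":0,"z":-110,"rx":0,"ry":0,"rz":0},
  {"x":0,"y":0,"z":-145,"rx":0,"ry":0,"rz":0},
  {"x":0,"y":0,"z":-145,"rx":0,"ry":0,"rz":0},
  {"x":0,"y":0,"z":-145,"rx":0,"ry":0,"rz":0},
], hand=10)

```text
time: 26.2
tool_pos: [0.4939, 0.0878, 0.2165]
tool_rot: [3.14, 0.0, 1.701]
contact_force: [-0.9, 0.0, -0.7]
opening: 0.0276
grip_force: 25.0
```

Run:
```python
from h import *
rows((470,60,215,-3.2),case(-100,-4,215),case(-100,-4,80))
```

```text
at [493.9  87.8 216.5] [179.9   0.   97.5] F [-0.9  0.  -0.7] op 27.6 t 26.2
(470, 60, 215, -3.2) [-24. -27.   2.] [  0.  -0. 101.]
(549, 344, 215, -3.2) [247.  88.   2.] [  0.  -0. 101.]
(549, 344, 80, -3.2) [247.  88. 137.] [  0.  -0. 101.]
```

Request:
arm_command([
  {"x":0,"y":-20,"z":0,"rx":0,"ry":0,"rz":101},
  {"x":0,"y":-20,"z":0,"rx":0,"ry":0,"rz":101},
  {"x":0,"y":-20,"z":0,"rx":0,"ry":0,"rz":101},
  {"x":0,"y":-20,"z":0,"rx":0,"ry":0,"rz":101},
  {"x":0,"y":-20,"z":0,"rx":0,"ry":0,"rz":101},
  {"x":0,"y":-20,"z":0,"rx":0,"ry":0,"rz":101},
  {"x":0,"y":-20,"z":0,"rx":0,"ry":0,"rz":101},
  {"x":0,"y":-20,"z":0,"rx":0,"ry":0,"rz":101},
  {"x":247,"y":88,"z":0,"rx":0,"ry":0,"rz":101},
  {"x":247,"y":88,"z":0,"rx":0,"ry":0,"rz":101},
  {"x":247,"y":88,"z":0,"rx":0,"ry":0,"rz":101},
  {"x":247,"y":88,"z":0,"rx":0,"ry":0,"rz":101},
  {"x":247,"y":88,"z":0,"rx":0,"ry":0,"rz":101},
  {"x":247,"y":88,"z":0,"rx":0,"ry":0,"rz":101},
  {"x":247,"y":88,"z":0,"rx":0,"ry":0,"rz":101},
  {"x":247,"y":88,"z":0,"rx":0,"ry":0,"rz":101},
])

```text
time: 27.8
tool_pos: [0.5481, 0.344, 0.2134]
tool_rot: [3.139, 0.004, -0.06]
contact_force: [0.5, -0.0, -0.0]
opening: 0.0278
grip_force: 25.0
```

Request:
arm_command([
  {"x":0,"y":0,"z":50,"rx":0,"ry":0,"rz":0},
  {"x":0,"y":0,"z":90,"rx":0,"ry":0,"rz":0},
  {"x":0,"y":0,"z":120,"rx":0,"ry":0,"rz":0},
  {"x":0,"y":0,"z":135,"rx":0,"ry":0,"rz":0},
  {"x":0,"y":0,"z":135,"rx":0,"ry":0,"rz":0},
  {"x":0,"y":0,"z":135,"rx":0,"ry":0,"rz":0},
])

```text
time: 28.4
tool_pos: [0.5498, 0.3437, 0.0823]
tool_rot: [-3.141, -0.001, -0.062]
contact_force: [0.6, 0.6, 0.2]
opening: 0.0275
grip_force: 25.0
```

Request:
arm_command([
  {"x":0,"y":0,"z":0,"rx":0,"ry":0,"rz":0},
  {"x":0,"y":0,"z":0,"rx":0,"ry":0,"rz":0},
  {"x":0,"y":0,"z":0,"rx":0,"ry":0,"rz":0},
  {"x":0,"y":0,"z":-40,"rx":0,"ry":0,"rz":0},
  {"x":0,"y":0,"z":-90,"rx":0,"ry":0,"rz":0},
  {"x":0,"y":0,"z":-135,"rx":0,"ry":0,"rz":0},
  {"x":0,"y":0,"z":-135,"rx":0,"ry":0,"rz":0},
  {"x":0,"y":0,"z":-135,"rx":0,"ry":0,"rz":0},
], hand=36)

```text
time: 29.2
tool_pos: [0.5494, 0.3444, 0.2181]
tool_rot: [-3.14, -0.003, -0.061]
contact_force: [-1.0, -0.4, -0.5]
opening: 0.036
grip_force: 0.0
```

Run:
```python
from h import *
p=read_camera("top")
print([(np.round(d["point"],3).tolist(),round(d["confidence"],2)) for d in mark_of(p,"bridge0")])
for d in trace(p,"bridge0"): print(round(d["confidence"],2),rect(p,d["pixels"],.016))
rows((666,86,200,0),(666,86,72,0))
```

```text
[([0.554, 0.339, 0.009], 0.59), ([0.638, 0.088, 0.001], 0.59), ([0.55, 0.405, 0.012], 0.55), ([0.505, 0.009, 0.006], 0.23)]
0.98 [(635, 86, 90, 107, 26, np.int32(429))]
0.48 [(507, 345, 89, 28, 21, np.int32(89))]
0.43 [(634, -348, 90, 264, 67, np.int32(1224))]
0.4 [(509, 401, 89, 28, 23, np.int32(106))]
at [548.4 343.8 214.6] [179.9   0.1  -3.5] F [0.5 0.1 0. ] op 36.0 t 29.4
(666, 86, 200, 0) [133. 250.  15.] [ 0.  0. -4.]
(666, 86, 72, 0) [134. 250. 143.] [ 0.  0. -4.]
```

Request:
arm_command([
  {"x":20,"y":250,"z":5,"rx":0,"ry":0,"rz":-4},
  {"x":20,"y":250,"z":5,"rx":0,"ry":0,"rz":-4},
  {"x":20,"y":250,"z":5,"rx":0,"ry":0,"rz":-4},
  {"x":20,"y":250,"z":5,"rx":0,"ry":0,"rz":-4},
  {"x":20,"y":250,"z":5,"rx":0,"ry":0,"rz":-4},
  {"x":135,"y":250,"z":5,"rx":0,"ry":0,"rz":-4},
  {"x":135,"y":250,"z":5,"rx":0,"ry":0,"rz":-4},
  {"x":135,"y":250,"z":5,"rx":0,"ry":0,"rz":-4},
  {"x":135,"y":250,"z":15,"rx":0,"ry":0,"rz":-4},
  {"x":135,"y":250,"z":60,"rx":0,"ry":0,"rz":-4},
  {"x":136,"y":250,"z":100,"rx":0,"ry":0,"rz":-4},
  {"x":136,"y":250,"z":130,"rx":0,"ry":0,"rz":-4},
  {"x":136,"y":250,"z":142,"rx":0,"ry":0,"rz":-4},
  {"x":136,"y":250,"z":142,"rx":0,"ry":0,"rz":-4},
  {"x":136,"y":250,"z":142,"rx":0,"ry":0,"rz":-4},
], hand=0)

```text
time: 30.85
tool_pos: [0.669, 0.0866, 0.0743]
tool_rot: [3.142, 0.0, 0.009]
contact_force: [-0.5, -1.3, 0.5]
opening: 0.0001
grip_force: 0.0
```

Request:
arm_command([
  {"x":-8,"y":0,"z":0,"rx":0,"ry":0,"rz":0},
  {"x":-16,"y":0,"z":0,"rx":0,"ry":0,"rz":0},
  {"x":-24,"y":0,"z":0,"rx":0,"ry":0,"rz":0},
  {"x":-32,"y":0,"z":0,"rx":0,"ry":0,"rz":0},
  {"x":-40,"y":0,"z":0,"rx":0,"ry":0,"rz":0},
  {"x":-48,"y":0,"z":0,"rx":0,"ry":0,"rz":0},
  {"x":-56,"y":0,"z":0,"rx":0,"ry":0,"rz":0},
  {"x":-64,"y":0,"z":0,"rx":0,"ry":0,"rz":0},
  {"x":-72,"y":0,"z":0,"rx":0,"ry":0,"rz":0},
  {"x":-80,"y":0,"z":0,"rx":0,"ry":0,"rz":0},
  {"x":-80,"y":0,"z":0,"rx":0,"ry":0,"rz":0},
  {"x":-80,"y":0,"z":-50,"rx":0,"ry":0,"rz":0},
  {"x":-80,"y":0,"z":-100,"rx":0,"ry":0,"rz":0},
  {"x":-80,"y":0,"z":-130,"rx":0,"ry":0,"rz":0},
  {"x":-80,"y":0,"z":-130,"rx":0,"ry":0,"rz":0},
])

```text
time: 32.35
tool_pos: [0.5918, 0.0857, 0.2095]
tool_rot: [-3.142, -0.01, 0.008]
contact_force: [-0.2, 0.8, -0.2]
opening: 0.0005
grip_force: 0.0
```

Run:
```python
from h import *
for n,z in(("wrist",.016),("scene",.014)):
    p=read_camera(n)
    print([(np.round(d["point"],3).tolist(),round(d["confidence"],2)) for d in mark_of(p,"bridge0")])
    for d in trace(p,"bridge0"): print(round(d["confidence"],2),rect(p,d["pixels"],z))
rows((560,86,200,90),(560,86,72,90))
```

```text
[([0.557, 0.087, 0.008], 0.57)]
0.85 [(566, 86, 90, 108, 18, np.int32(2281))]
[([0.556, 0.085, 0.004], 0.64)]
0.78 [(559, 87, 88, 110, 35, np.int32(544))]
at [588.9  85.5 202.5] [180.    0.2   0.5] F [-0.1 -0.9 -0.4] op 0.6 t 32.6
(560, 86, 200, 90) [-29.  -1.   3.] [ -0.   0. -90.]
(560, 86, 72, 90) [-28.  -1. 131.] [ -0.   0. -90.]
```

Request:
arm_command([
  {"x":-29,"y":-1,"z":3,"rx":0,"ry":0,"rz":-90},
  {"x":-29,"y":-1,"z":3,"rx":0,"ry":0,"rz":-90},
  {"x":-29,"y":-1,"z":3,"rx":0,"ry":0,"rz":-90},
  {"x":-29,"y":-1,"z":3,"rx":0,"ry":0,"rz":-90},
  {"x":-29,"y":-1,"z":3,"rx":0,"ry":0,"rz":-90},
  {"x":-29,"y":-1,"z":3,"rx":0,"ry":0,"rz":-90},
  {"x":-29,"y":-1,"z":3,"rx":0,"ry":0,"rz":-90},
  {"x":-29,"y":-1,"z":3,"rx":0,"ry":0,"rz":-90},
  {"x":-29,"y":-1,"z":3,"rx":0,"ry":0,"rz":-90},
  {"x":-29,"y":-1,"z":3,"rx":0,"ry":0,"rz":-90},
  {"x":-29,"y":-1,"z":3,"rx":0,"ry":0,"rz":-90},
  {"x":-29,"y":-1,"z":3,"rx":0,"ry":0,"rz":-90},
  {"x":-29,"y":-1,"z":50,"rx":0,"ry":0,"rz":-90},
  {"x":-29,"y":-1,"z":90,"rx":0,"ry":0,"rz":-90},
  {"x":-29,"y":-1,"z":115,"rx":0,"ry":0,"rz":-90},
  {"x":-29,"y":-1,"z":131,"rx":0,"ry":0,"rz":-90},
  {"x":-29,"y":-1,"z":131,"rx":0,"ry":0,"rz":-90},
  {"x":-29,"y":-1,"z":131,"rx":0,"ry":0,"rz":-90},
], hand=60)

```text
time: 34.45
tool_pos: [0.5601, 0.0863, 0.0723]
tool_rot: [-3.14, 0.0, 1.577]
contact_force: [0.4, -0.3, -0.2]
opening: 0.06
grip_force: 0.0
```

Request:
arm_command([
  {"x":0,"y":0,"z":0,"rx":0,"ry":0,"rz":0},
  {"x":0,"y":0,"z":0,"rx":0,"ry":0,"rz":0},
  {"x":0,"y":0,"z":0,"rx":0,"ry":0,"rz":0},
  {"x":0,"y":0,"z":0,"rx":0,"ry":0,"rz":0},
  {"x":0,"y":0,"z":0,"rx":0,"ry":0,"rz":0},
  {"x":0,"y":0,"z":-20,"rx":0,"ry":0,"rz":0},
  {"x":0,"y":0,"z":-60,"rx":0,"ry":0,"rz":0},
  {"x":0,"y":0,"z":-110,"rx":0,"ry":0,"rz":0},
  {"x":0,"y":0,"z":-145,"rx":0,"ry":0,"rz":0},
  {"x":0,"y":0,"z":-145,"rx":0,"ry":0,"rz":0},
  {"x":0,"y":0,"z":-145,"rx":0,"ry":0,"rz":0},
], hand=10)

```text
time: 35.55
tool_pos: [0.5605, 0.0864, 0.2188]
tool_rot: [3.14, 0.0, 1.579]
contact_force: [-0.4, 0.5, -0.4]
opening: 0.0276
grip_force: 25.0
```

Run:
```python
from h import *
rows((520,60,215,-3.2),case(-100,-60,215),case(-100,-60,80))
p=read_camera("scene")
print([(np.round(d["point"],3).tolist(),round(d["confidence"],2)) for d in mark_of(p,"bridge0")])
```

```text
at [560.5  86.4 218.8] [179.9   0.   90.5] F [-0.4  0.5 -0.4] op 27.6 t 35.5
(520, 60, 215, -3.2) [-26. -41.   4.] [ 0. -0. 94.]
(546, 288, 215, -3.2) [202. -13.   4.] [ 0. -0. 94.]
(546, 288, 80, -3.2) [202. -13. 139.] [ 0. -0. 94.]
[]
```

Request:
arm_command([
  {"x":-26,"y":-41,"z":0,"rx":0,"ry":0,"rz":94},
  {"x":-26,"y":-41,"z":0,"rx":0,"ry":0,"rz":94},
  {"x":-26,"y":-41,"z":0,"rx":0,"ry":0,"rz":94},
  {"x":-26,"y":-41,"z":0,"rx":0,"ry":0,"rz":94},
  {"x":-26,"y":-41,"z":0,"rx":0,"ry":0,"rz":94},
  {"x":-26,"y":-41,"z":0,"rx":0,"ry":0,"rz":94},
  {"x":-26,"y":-41,"z":0,"rx":0,"ry":0,"rz":94},
  {"x":-26,"y":-41,"z":0,"rx":0,"ry":0,"rz":94},
  {"x":204,"y":-13,"z":0,"rx":0,"ry":0,"rz":94},
  {"x":204,"y":-13,"z":0,"rx":0,"ry":0,"rz":94},
  {"x":204,"y":-13,"z":0,"rx":0,"ry":0,"rz":94},
  {"x":204,"y":-13,"z":0,"rx":0,"ry":0,"rz":94},
  {"x":204,"y":-13,"z":0,"rx":0,"ry":0,"rz":94},
  {"x":204,"y":-13,"z":0,"rx":0,"ry":0,"rz":94},
  {"x":204,"y":-13,"z":0,"rx":0,"ry":0,"rz":94},
  {"x":204,"y":-13,"z":0,"rx":0,"ry":0,"rz":94},
])

```text
time: 37.25
tool_pos: [0.5454, 0.2892, 0.2168]
tool_rot: [3.14, 0.002, -0.062]
contact_force: [0.1, -0.0, -0.2]
opening: 0.0277
grip_force: 25.0
```

Request:
arm_command([
  {"x":0,"y":0,"z":50,"rx":0,"ry":0,"rz":0},
  {"x":0,"y":0,"z":90,"rx":0,"ry":0,"rz":0},
  {"x":0,"y":0,"z":120,"rx":0,"ry":0,"rz":0},
  {"x":0,"y":0,"z":137,"rx":0,"ry":0,"rz":0},
  {"x":0,"y":0,"z":137,"rx":0,"ry":0,"rz":0},
  {"x":0,"y":0,"z":137,"rx":0,"ry":0,"rz":0},
])

```text
time: 37.85
tool_pos: [0.5462, 0.2891, 0.0816]
tool_rot: [3.141, 0.0, -0.063]
contact_force: [-0.3, -0.1, -1.2]
opening: 0.028
grip_force: 25.0
```

Request:
arm_command([
  {"x":0,"y":0,"z":0,"rx":0,"ry":0,"rz":0},
  {"x":0,"y":0,"z":0,"rx":0,"ry":0,"rz":0},
  {"x":0,"y":0,"z":0,"rx":0,"ry":0,"rz":0},
  {"x":0,"y":0,"z":-40,"rx":0,"ry":0,"rz":0},
  {"x":0,"y":0,"z":-90,"rx":0,"ry":0,"rz":0},
  {"x":0,"y":0,"z":-135,"rx":0,"ry":0,"rz":0},
  {"x":0,"y":0,"z":-180,"rx":0,"ry":0,"rz":0},
  {"x":0,"y":0,"z":-230,"rx":0,"ry":0,"rz":0},
  {"x":0,"y":0,"z":-275,"rx":0,"ry":0,"rz":0},
  {"x":0,"y":0,"z":-275,"rx":0,"ry":0,"rz":0},
  {"x":0,"y":0,"z":-275,"rx":0,"ry":0,"rz":0},
], hand=36)

```text
time: 38.95
tool_pos: [0.5457, 0.2903, 0.3577]
tool_rot: [-3.14, -0.003, -0.061]
contact_force: [-0.7, 0.4, -0.9]
opening: 0.0359
grip_force: 0.0
```

Run:
```python
from h import *
for n in("top","scene"):
    p=read_camera(n);cv2.imwrite(f"pics/{n}5.png",p["pixels"])
    for q in ("bridge0","lid_edge","strip0","case"):print(q,[(np.round(d["point"],3).tolist(),round(d["confidence"],2)) for d in mark_of(p,q)])
rows(case(35,-60,350),case(35,-60,285),case(-115,-60,285))
```

```text
bridge0 [([0.547, 0.289, 0.006], 0.76), ([0.551, 0.342, 0.007], 0.48), ([0.546, 0.408, 0.011], 0.46), ([0.651, 0.338, 0.256], 0.27)]
lid_edge [([0.65, 0.339, 0.258], 0.98)]
strip0 [([0.626, 0.018, -0.001], 0.74), ([0.508, 0.008, 0.003], 0.63)]
case []
bridge0 [([0.567, 0.014, 0.004], 0.67)]
lid_edge [([0.652, 0.346, 0.256], 0.71), ([0.598, -0.315, 0.102], 0.39)]
strip0 [([0.628, 0.012, 0.005], 0.65), ([0.504, 0.011, 0.008], 0.56)]
case [([0.648, 0.339, 0.0], 0.93)]
at [545.8 290.2 355.7] [180.    0.   -3.5] F [-0.   0.8  0.4] op 36.3 t 39.5
(681, 280, 350, -3.2) [136.   2.   6.] [ 0.  0. -0.]
(681, 280, 285, -3.2) [136.   2.  71.] [ 0.  0. -0.]
(531, 289, 285, -3.2) [-15.   2.  71.] [ 0.  0. -0.]
```

View pics/top5.png

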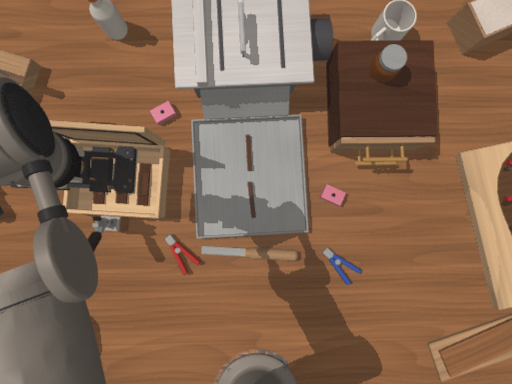

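The top view shows the bridges in the case around (100-145,180), the tray holding only the two strips, and the drawer shut. Next I'll hook the lid from behind.

Request:
arm_command([
  {"x":134,"y":2,"z":3,"rx":0,"ry":0,"rz":0},
  {"x":134,"y":2,"z":3,"rx":0,"ry":0,"rz":0},
  {"x":134,"y":2,"z":3,"rx":0,"ry":0,"rz":0},
  {"x":134,"y":2,"z":3,"rx":0,"ry":0,"rz":0},
  {"x":134,"y":2,"z":3,"rx":0,"ry":0,"rz":0},
  {"x":134,"y":2,"z":35,"rx":0,"ry":0,"rz":0},
  {"x":134,"y":2,"z":68,"rx":0,"ry":0,"rz":0},
  {"x":134,"y":2,"z":68,"rx":0,"ry":0,"rz":0},
  {"x":134,"y":2,"z":68,"rx":0,"ry":0,"rz":0},
], hand=0)

```text
time: 40.35
tool_pos: [0.6786, 0.2805, 0.2899]
tool_rot: [-3.141, -0.001, -0.061]
contact_force: [0.7, -1.0, 1.0]
opening: 0.0003
grip_force: 0.0
```

Run:
```python
from h import *
rows(case(-4,-60,290),case(-35,-60,284),case(-64,-60,272),case(-89,-60,255),case(-105,-60,240))
print(observe()["qpos"])
```

```text
at [678.6 280.5 289.9] [-180.    -0.    -3.5] F [ 0.7 -1.   1. ] op 0.3 t 40.4
(642, 282, 290, -3.2) [-37.   1.  -0.] [-0. -0. -0.]
(611, 284, 284, -3.2) [-68.   1.   6.] [-0. -0. -0.]
(582, 286, 272, -3.2) [-97.   0.  18.] [-0. -0. -0.]
(557, 287, 255, -3.2) [-122.    1.   35.] [-0. -0. -0.]
(541, 288, 240, -3.2) [-138.    1.   50.] [-0. -0. -0.]
[0.288 0.765 0.804 0.    1.572 1.919]
```

Request:
arm_command([
  {"x":-10,"y":0,"z":0,"rx":0,"ry":0,"rz":0},
  {"x":-20,"y":0,"z":0,"rx":0,"ry":0,"rz":0},
  {"x":-28,"y":0,"z":0,"rx":0,"ry":0,"rz":0},
  {"x":-37,"y":0,"z":0,"rx":0,"ry":0,"rz":0},
  {"x":-45,"y":0,"z":1,"rx":0,"ry":0,"rz":0},
  {"x":-53,"y":0,"z":3,"rx":0,"ry":0,"rz":0},
  {"x":-60,"y":0,"z":5,"rx":0,"ry":0,"rz":0},
  {"x":-68,"y":0,"z":7,"rx":0,"ry":0,"rz":0},
  {"x":-75,"y":0,"z":9,"rx":0,"ry":0,"rz":0},
  {"x":-82,"y":0,"z":12,"rx":0,"ry":0,"rz":0},
  {"x":-90,"y":0,"z":15,"rx":0,"ry":0,"rz":0},
  {"x":-97,"y":0,"z":19,"rx":0,"ry":0,"rz":0},
])

```text
time: 41.55
tool_pos: [0.582, 0.2861, 0.2693]
tool_rot: [-3.141, -0.0, -0.061]
contact_force: [2.3, -0.6, 2.2]
opening: 0.0005
grip_force: 1.1
```

Request:
arm_command([
  {"x":-7,"y":0,"z":4,"rx":0,"ry":0,"rz":0},
  {"x":-13,"y":0,"z":8,"rx":0,"ry":0,"rz":0},
  {"x":-19,"y":0,"z":12,"rx":0,"ry":0,"rz":0},
  {"x":-25,"y":0,"z":17,"rx":0,"ry":0,"rz":0},
  {"x":-30,"y":0,"z":22,"rx":0,"ry":0,"rz":0},
  {"x":-35,"y":0,"z":27,"rx":0,"ry":0,"rz":0},
  {"x":-40,"y":0,"z":32,"rx":0,"ry":0,"rz":0},
])

```text
time: 42.25
tool_pos: [0.5422, 0.2884, 0.2366]
tool_rot: [3.141, 0.0, -0.061]
contact_force: [0.0, 1.1, 1.7]
opening: 0.0006
grip_force: 0.9
```

Run:
```python
from h import *
for n in("top","scene"):
    p=read_camera(n);cv2.imwrite(f"pics/{n}6.png",p["pixels"])
    for q in ("lid_edge",):print(q,[(np.round(d["point"],3).tolist(),round(d["confidence"],2)) for d in mark_of(p,q)])
rows(case(-111,-60,234),case(-133,-60,207),case(-128,-60,175),case(-122,-60,148))
```

```text
lid_edge [([0.513, 0.352, 0.195], 0.96)]
lid_edge [([0.513, 0.353, 0.192], 0.94), ([0.626, 0.017, 0.002], 0.26)]
at [542.4 288.3 236.8] [180.    0.1  -3.5] F [0.7 0.6 0.3] op 0.4 t 42.5
(535, 288, 234, -3.2) [-7.  1.  3.] [ 0.  0. -0.]
(513, 290, 207, -3.2) [-29.   0.  30.] [ 0.  0. -0.]
(518, 289, 175, -3.2) [-24.   1.  62.] [ 0.  0. -0.]
(524, 289, 148, -3.2) [-18.   0.  89.] [ 0.  0. -0.]
```

View pics/scene6.png

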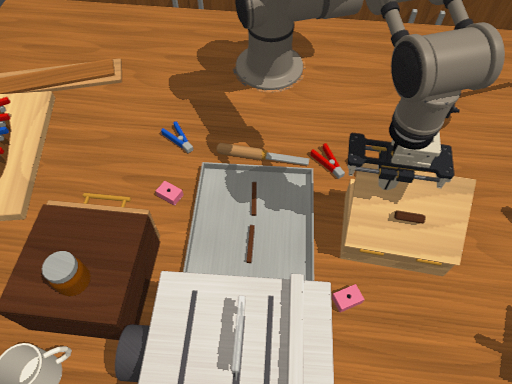

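The scene view shows the lid about 40° open, with the fingers on its outer face near the free edge at (390,180). I'll keep pressing it down.

Request:
arm_command([
  {"x":-5,"y":0,"z":6,"rx":0,"ry":0,"rz":0},
  {"x":-8,"y":0,"z":13,"rx":0,"ry":0,"rz":0},
  {"x":-11,"y":0,"z":20,"rx":0,"ry":0,"rz":0},
  {"x":-14,"y":0,"z":27,"rx":0,"ry":0,"rz":0},
  {"x":-16,"y":0,"z":34,"rx":0,"ry":0,"rz":0},
  {"x":-18,"y":0,"z":41,"rx":0,"ry":0,"rz":0},
  {"x":-20,"y":0,"z":48,"rx":0,"ry":0,"rz":0},
  {"x":-21,"y":0,"z":55,"rx":0,"ry":0,"rz":0},
  {"x":-21,"y":0,"z":62,"rx":0,"ry":0,"rz":0},
  {"x":-21,"y":0,"z":69,"rx":0,"ry":0,"rz":0},
  {"x":-20,"y":0,"z":75,"rx":0,"ry":0,"rz":0},
  {"x":-19,"y":0,"z":81,"rx":0,"ry":0,"rz":0},
  {"x":-18,"y":0,"z":86,"rx":0,"ry":0,"rz":0},
  {"x":-18,"y":0,"z":88,"rx":0,"ry":0,"rz":0},
])

```text
time: 43.85
tool_pos: [0.5247, 0.2895, 0.1485]
tool_rot: [3.141, 0.001, -0.062]
contact_force: [-1.6, -0.4, 1.6]
opening: 0.0006
grip_force: 0.8
```

Request:
arm_command([
  {"x":0,"y":0,"z":2,"rx":0,"ry":0,"rz":0},
  {"x":0,"y":0,"z":4,"rx":0,"ry":0,"rz":0},
  {"x":0,"y":0,"z":4,"rx":0,"ry":0,"rz":0},
])

```text
time: 44.15
tool_pos: [0.5247, 0.2895, 0.148]
tool_rot: [-3.141, -0.001, -0.061]
contact_force: [-7.8, -3.0, 19.5]
opening: 0.0006
grip_force: 9.8
```

Run:
```python
from h import *
for n in("top","scene"):
    p=read_camera(n)
    for q in ("lid_edge","clamp_grip"):print(q,[(np.round(d["point"],3).tolist(),round(d["confidence"],2)) for d in mark_of(p,q)])
rows(case(-110,-60,260),case(-250,0,300),case(-250,0,257))
```

```text
lid_edge [([0.465, 0.353, 0.084], 0.65)]
clamp_grip []
lid_edge [([0.469, 0.356, 0.084], 0.85)]
clamp_grip []
at [524.6 289.5 148. ] [-180.    -0.1   -3.5] F [-7.7 -3.5 19.6] op 0.4 t 44.5
(536, 288, 260, -3.2) [  12.    1. -112.] [-0. -0. -0.]
(399, 356, 300, -3.2) [-129.  -59. -152.] [-0. -0. -0.]
(399, 356, 257, -3.2) [-129.  -59. -109.] [-0. -0. -0.]
```

Request:
arm_command([
  {"x":0,"y":0,"z":-50,"rx":0,"ry":0,"rz":0},
  {"x":0,"y":0,"z":-100,"rx":0,"ry":0,"rz":0},
  {"x":0,"y":0,"z":-155,"rx":0,"ry":0,"rz":0},
  {"x":0,"y":0,"z":-155,"rx":0,"ry":0,"rz":0},
  {"x":-129,"y":-59,"z":-155,"rx":0,"ry":0,"rz":0},
  {"x":-129,"y":-59,"z":-155,"rx":0,"ry":0,"rz":0},
  {"x":-129,"y":-59,"z":-155,"rx":0,"ry":0,"rz":0},
  {"x":-129,"y":-59,"z":-155,"rx":0,"ry":0,"rz":0},
  {"x":-129,"y":-59,"z":-155,"rx":0,"ry":0,"rz":0},
])

```text
time: 45.35
tool_pos: [0.3992, 0.3568, 0.3003]
tool_rot: [-3.142, -0.001, -0.059]
contact_force: [-0.3, -0.1, 0.3]
opening: 0.0005
grip_force: 0.0
```

Run:
```python
from h import *
p=read_camera("scene")
for q in ("lid_edge","clamp_grip"):print(q,[(np.round(d["point"],3).tolist(),round(d["confidence"],2)) for d in mark_of(p,q)])
rows(case(-247,0,256),case(-261,0,233),case(-274,0,218),case(-283,0,202),case(-287,0,188),case(-290,0,175))
```

```text
lid_edge [([0.466, 0.357, 0.085], 0.94)]
clamp_grip [([0.403, 0.357, 0.183], 0.64)]
at [400.6 355.8 299.9] [180.   -0.   -3.6] F [-0.1 -0.6 -0.8] op 0.4 t 45.5
(402, 356, 256, -3.2) [ 1. -0. 44.] [ 0. -0. -0.]
(388, 357, 233, -3.2) [-13.  -0.  67.] [ 0. -0. -0.]
(375, 357, 218, -3.2) [-26.   0.  82.] [ 0. -0. -0.]
(366, 358, 202, -3.2) [-35.  -0.  98.] [ 0. -0. -0.]
(362, 358, 188, -3.2) [-39.   0. 112.] [ 0. -0. -0.]
(359, 358, 175, -3.2) [-42.   0. 125.] [ 0. -0. -0.]
```

Request:
arm_command([
  {"x":0,"y":0,"z":44,"rx":0,"ry":0,"rz":0},
  {"x":-3,"y":0,"z":52,"rx":0,"ry":0,"rz":0},
  {"x":-8,"y":0,"z":60,"rx":0,"ry":0,"rz":0},
  {"x":-13,"y":0,"z":67,"rx":0,"ry":0,"rz":0},
  {"x":-18,"y":0,"z":73,"rx":0,"ry":0,"rz":0},
  {"x":-23,"y":0,"z":79,"rx":0,"ry":0,"rz":0},
  {"x":-28,"y":0,"z":86,"rx":0,"ry":0,"rz":0},
  {"x":-32,"y":0,"z":93,"rx":0,"ry":0,"rz":0},
  {"x":-35,"y":0,"z":99,"rx":0,"ry":0,"rz":0},
  {"x":-37,"y":0,"z":105,"rx":0,"ry":0,"rz":0},
  {"x":-39,"y":0,"z":111,"rx":0,"ry":0,"rz":0},
  {"x":-40,"y":0,"z":116,"rx":0,"ry":0,"rz":0},
  {"x":-41,"y":0,"z":121,"rx":0,"ry":0,"rz":0},
  {"x":-42,"y":0,"z":125,"rx":0,"ry":0,"rz":0},
  {"x":-42,"y":0,"z":125,"rx":0,"ry":0,"rz":0},
])

```text
time: 47.0
tool_pos: [0.3578, 0.3589, 0.1756]
tool_rot: [-3.142, -0.001, -0.061]
contact_force: [0.6, -1.5, 6.9]
opening: 0.0005
grip_force: 3.2
```

Request:
arm_command([
  {"x":0,"y":0,"z":2,"rx":0,"ry":0,"rz":0},
  {"x":0,"y":0,"z":4,"rx":0,"ry":0,"rz":0},
  {"x":0,"y":0,"z":4,"rx":0,"ry":0,"rz":0},
])

```text
time: 47.3
tool_pos: [0.3578, 0.359, 0.175]
tool_rot: [-3.14, -0.002, -0.061]
contact_force: [-7.6, -7.3, 36.0]
opening: 0.0005
grip_force: 18.1
```

Request:
arm_command([
  {"x":0,"y":0,"z":-50,"rx":0,"ry":0,"rz":0},
  {"x":0,"y":0,"z":-100,"rx":0,"ry":0,"rz":0},
  {"x":0,"y":0,"z":-150,"rx":0,"ry":0,"rz":0},
  {"x":0,"y":150,"z":-180,"rx":0,"ry":0,"rz":0},
  {"x":0,"y":150,"z":-180,"rx":0,"ry":0,"rz":0},
  {"x":0,"y":150,"z":-180,"rx":0,"ry":0,"rz":0},
  {"x":0,"y":150,"z":-180,"rx":0,"ry":0,"rz":0},
  {"x":0,"y":150,"z":-180,"rx":0,"ry":0,"rz":0},
  {"x":0,"y":150,"z":-180,"rx":0,"ry":0,"rz":0},
])

```text
time: 48.2
tool_pos: [0.3483, 0.2097, 0.3507]
tool_rot: [3.142, 0.001, -0.061]
contact_force: [0.4, -0.7, -0.1]
opening: 0.0004
grip_force: 0.0
```

Run:
```python
from h import *
p=read_camera("scene");cv2.imwrite("pics/s7.png",p["pixels"])
for q in ("lid_edge","clamp_grip","drawer_pull","strip0","spring_clamp0","chisel"):print(q,[(np.round(d["point"],3).tolist(),round(d["confidence"],2)) for d in mark_of(p,q)])
rows()
```

```text
lid_edge [([0.465, 0.356, 0.084], 0.7)]
clamp_grip [([0.357, 0.359, 0.111], 0.73)]
drawer_pull [([0.596, -0.314, 0.103], 0.89)]
strip0 [([0.628, 0.012, 0.004], 0.51), ([0.505, 0.008, 0.005], 0.45)]
spring_clamp0 [([0.342, -0.214, 0.001], 0.91), ([0.373, 0.197, -0.0], 0.74)]
chisel [([0.368, 0.019, -0.001], 0.73)]
at [348.3 209.7 350.9] [180.    0.   -3.5] F [ 0.  -0.6 -0.7] op 0.5 t 48.5
```

View pics/s7.png

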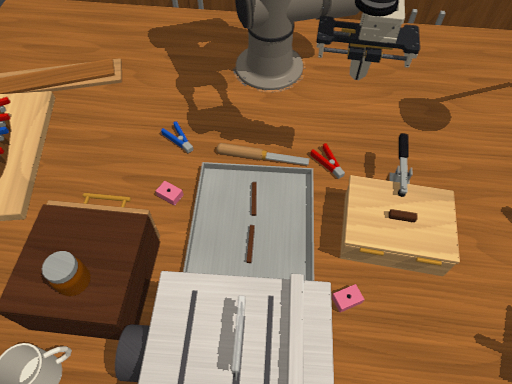

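The scene view shows the lid flat with the clamp handle level at (403,160), the drawer shut, both strips in the tray, and the chisel and spring clamps unmoved. The clamp grip measures 111 mm high, against 110 mm expected. I'm handing in.

```bash
python3 -c "
from cell import *
print(hand_in())"
```

```text
the job is handed in; nothing more can be done
None
```

The job is handed in (the call returned no verdict): all three bridges are in the case with its lid shut and clamped, both end blocks are in the closed drawer, and both strips are still in the tray. The chisel and the two spring clamps were not moved.

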